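Clamp the microscope's accessory rail and hang the loupe

TASK

Clamp the accessory rail: take each U-bolt waiting on the storage bar and set it astride the rail tube with both legs down through the two holes of a saddle block, one to a saddle, until its crown sits fully home on the tube. When all are in, turn the swivel hook at the end of the rail to point straight out to the robot's side, square to the rail, and then hang the loupe on it by its ring. Leave the other things on the bench where they are.

Things in the scene. Friction and masses are not known exactly. Their poses are not given: they have to be found in the camera images.
- bolt1_crown (a point): U-bolt, 90 g (None if absent): two 9 mm steel legs 50 mm apart, square-section crown 62 x 12 mm, 28 mm high. Point: crown centre, 14 mm above its underside, 77 mm above the round leg ends; x from leg to leg, y through the 12 mm, z up. Starts upright astride the storage bar, crown resting on it, free to slide along. Fits either way round.
- bolt2_crown (a point): U-bolt, 90 g (None if absent): two 9 mm steel legs 50 mm apart, square-section crown 62 x 12 mm, 28 mm high. Point: crown centre, 14 mm above its underside, 77 mm above the round leg ends; x from leg to leg, y through the 12 mm, z up. Starts upright astride the storage bar, crown resting on it, free to slide along. Fits either way round.
- bolt3_crown (a point): U-bolt, 90 g (None if absent): two 9 mm steel legs 50 mm apart, square-section crown 62 x 12 mm, 28 mm high. Point: crown centre, 14 mm above its underside, 77 mm above the round leg ends; x from leg to leg, y through the 12 mm, z up. Starts upright astride the storage bar, crown resting on it, free to slide along. Fits either way round.
- bolt4_crown (a point): U-bolt, 90 g (None if absent): two 9 mm steel legs 50 mm apart, square-section crown 62 x 12 mm, 28 mm high. Point: crown centre, 14 mm above its underside, 77 mm above the round leg ends; x from leg to leg, y through the 12 mm, z up. Starts upright astride the storage bar, crown resting on it, free to slide along. Fits either way round.
- saddle1 (a point): place for one U-bolt: point on top of the 30 mm rail tube, 90 mm above the bench, over a saddle block; y along the rail (saddles 80 mm apart), x across it, away from the robot, z up. The block (84 x 40 mm, 24 mm thick, top 30 mm below) has two 12 mm through holes 25 mm either side along x. U-bolt home: crown underside on the tube, crown centre 14 mm above this point.
- saddle2 (a point): place for one U-bolt: point on top of the 30 mm rail tube, 90 mm above the bench, over a saddle block; y along the rail (saddles 80 mm apart), x across it, away from the robot, z up. The block (84 x 40 mm, 24 mm thick, top 30 mm below) has two 12 mm through holes 25 mm either side along x. U-bolt home: crown underside on the tube, crown centre 14 mm above this point.
- saddle3 (a point): place for one U-bolt: point on top of the 30 mm rail tube, 90 mm above the bench, over a saddle block; y along the rail (saddles 80 mm apart), x across it, away from the robot, z up. The block (84 x 40 mm, 24 mm thick, top 30 mm below) has two 12 mm through holes 25 mm either side along x. U-bolt home: crown underside on the tube, crown centre 14 mm above this point.
- saddle4 (a point): place for one U-bolt: point on top of the 30 mm rail tube, 90 mm above the bench, over a saddle block; y along the rail (saddles 80 mm apart), x across it, away from the robot, z up. The block (84 x 40 mm, 24 mm thick, top 30 mm below) has two 12 mm through holes 25 mm either side along x. U-bolt home: crown underside on the tube, crown centre 14 mm above this point.
- store: fixed storage bar for the U-bolts: square-edged bar 28 mm wide, top 90 mm above the bench, 420 mm long along its x between two end plates 96 mm tall, 60 mm wide; origin on the bench under its middle, z up
- swivel (a joint): angle of the swivel hook about its upright axis, rad: 0 = straight out to the robot's side, square to the rail (-x of the saddles); grows clockwise from above, away from the rail (1.57 = in line with it). Starts at 0.8 to 2.0, stays where left (about 0.6 N at the prong moves it); stops at -0.6 and 2.4
- hook_pivot (a point): on the upright turning axis of the swivel hook, at the height of its arm (160 mm above the bench); the head round it is 34 mm across, 20 mm tall, centred on this point, on a 24 mm column at the end of the rail; axes as the saddles'
- hook_seat (a point): corner of the swivel hook where the level arm (8 mm round, 85 mm long from the axis) meets the upturned prong; turns with the hook, its -x points outward along the arm
- hook_tip (a point): top of the upturned prong (8 mm round), 44 mm above hook_seat
- loupe_barrel (a point): loupe, 60 g: centre of its round metal barrel (38 mm diameter, 26 mm tall, lying flat on the bench so this point is 13 mm up); its x points to the hanging ring
- loupe_eye (a point): centre of the loupe's steel wire hanging ring, 45 mm from the barrel's centre along its x, same height; ring opening about 26 mm, wire 6 mm thick, ring in the same plane as the barrel's end faces (level at the start). On the hook it swings down, wire over the arm, and may slide anywhere along the arm
- oil: small amber bottle, 36 mm across, 75 mm tall; loose, to be left alone; origin under its middle
- slidebox: grey slide box 85 x 130 x 34 mm; loose, to be left alone; origin under its middle
- beaker: glass cup 60 mm across, 75 mm tall; loose, to be left alone; origin under its middle
- dish: clear covered dish 94 mm across, 16 mm tall; loose, to be left alone; origin under its middle
- jar: glass jar 60 mm across, 70 mm tall, white cap; loose, to be left alone; origin under its middle
- objective: microscope objective standing up, 34 mm across, 48 mm tall; loose, to be left alone; origin under its middle
Things that resemble listed ones, but are neither listed nor needed, are in the scene too. What is shaped like the part that bears bolt3_crown but green or red is not meant. What is shaped like the part that bears bolt1_crown but red is not meant.

How it is judged:
By the outcome, as a careful person would: the job done as asked, in the order asked, and still so for the second after the job is handed in, with the robot touching nothing.
Of bolt1, bolt2, bolt3, bolt4 only 3 to 4 are there at a start; the rules pass over those that are not, and their reading is None.
At some moment in a run one of bolt1, bolt2, bolt3, bolt4, loupe may be knocked a few centimetres aside while the robot is not near it.
It also fails if it takes over 210 s, if anything falls off the work surface, if the arm or the gripper's body presses on something with over 40 N, if the wrist force passes 120 N, or if a joint passes its speed limit or range.

ROBOT

A 6-joint arm with a two-finger parallel gripper is mounted at the origin on the work surface. World frame = base frame: x ahead of the robot, y to its left, z up, the work surface at z = 0. Lengths are in m, angles in degrees, forces in N, time in s.
With the tool pointing down it reaches from about 0.4 to 0.825 m from the base axis. Payload 7 kg.
Tool frame: the origin (TCP) lies midway between the tips of the shut fingers; the grasp point (between the pads) lies ctrl.tcp_to_grasp behind it (ctrl.tcp_to_grasp is the distance from the TCP to the grasp point, in m); y points along the fingers, z is the direction in which the jaws open and shut, and the axes are right-handed (so a half turn about y gives the same grasp; the last joint's range is limited). The gripper opens to 88 mm and grips with 3 to 60 N. Pads are 19 mm wide; open, the fingers measure 130 mm over their backs; the gripper's body (78 mm by 193 mm) begins 47 mm behind the grasp point.
Start: joints at [-47.894, 20.546, 0.682, 0, -70.136, -16.507], TCP at [0.292, -0.609, 0.227] pointing down, gripper open.
Joint ranges: [-176.03, 176.03], [-82.01, 121.73], [-58.28, 71.71], [-173.87, 95.51], [-174.79, -0.11], [-173.66, 173.66]. Speed limits (degrees/s): [136.94, 136.94, 172.46, 180, 180, 180].

INTERFACE

Orientations are given as [roll, pitch, yaw] about the fixed x, y, z axes, in that order (R = Rz(yaw) Ry(pitch) Rx(roll)).
In Python, from plant import ctrl, snapshot, silhouettes gives the robot as it stands.
- The arm moves only by the shell command python3 -m pendant 'ROWS'. ROWS is JSON, a list that holds one entry, the list of rows, each a list of 7 numbers: the shift along the tool's x, y, z in cm, then the turn, a rotation vector about the tool's x, y, z in degrees, then the opening, from 0 (shut) to 1 (fully open). In form: [[[x, y, z, rx, ry, rz, hand], ...]]. A call has 1 to 12 rows; each row shifts and turns the commanded pose from where the row before left it, along the tool's axes as they then stand; what a row does not reach is not made up. A row lasts 1/12 s, in which the tool goes at most 41.7 mm and 7.16 degrees, less where a joint would pass 70% of its speed; a pose out of reach is approached as far as the arm can. A call with a gripper value outside its range is refused whole. The fingers move at their own pace and stop on an object; the grip force is fixed at half the most. Time passes only in rows, so rows that do not move let the fingers close. It gives the time, the measured TCP pose, the force and the opening at its end, in the units of the state.
- ctrl.get_obs(): the state, without advancing time (a new reading comes with each control period).
- snapshot(name): name is "scene" or "top" or "wrist"; returns a dict with "image" (384x512x3 uint8, red, green, blue), "camera_matrix" (3x3 intrinsics, pixels), "dist_coeffs" ([k1, k2, p1, p2, k3] as OpenCV has them; the pictures are not rectified), "eye" and "orientation" of the camera in the world; the wrist camera has in their place "mount" (4x4, takes a point from camera to tool coordinates, whose origin is the TCP and whose axes are the tool frame's). Camera axes: x right, y down, z forward; pixel columns grow to the right and rows downward; lengths in m; the calibration is good to about 2 mm. A picture is of the moment at which its call begins: read the wrist's pose just before it. There is no depth.
- ctrl.close_job(): hands the job in, once; it reports no verdict.
Trained networks look in a picture, given as the dict that the camera call returned (one of the last four; its "shot" number tells which), for a name from the list of things; names that differ only in an ending like _2 or _b are one class to them, and where a whole thing is asked for, a point or a joint stands for the part that bears it (a point fixed in the world has none). Each returns a list of dicts, best first, with "confidence" (0 to 1); they miss things now and then, are a little off and sometimes report something else, mostly with a low value. They report only what shows in the picture. A call takes as long as a camera call. They do not tell look-alikes from the thing itself.
- silhouettes(picture, thing): "mask" (384x512 bool, what is visible of it) and "bbox" ([left, top, width, height] in pixels, round what is visible of it).
The state is a dict: "clock": time; "joint_pos": joint angles; "qvel": joint speeds; "tau": joint torques, N m; "tool_pos": TCP position; "orientation": TCP orientation; "force": force on the tool from outside, world axes, zero at the start; "moment": the same for the moment, N m; "opening": finger opening in m.
Only numpy, scipy, OpenCV 4.12 (cv2) and the standard library are available. Lean on these libraries where they do the work, as an engineer would, in place of code of your own. Each camera call takes 0.05 s, during which the arm holds its last target.

## Working session

There is one attempt and no reset: what is moved stays moved. The work goes in short steps, Python scripts to look and compute and a shell command to move; the robot and the scene stay as the last step left them, time stands still between calls to the robot, and variables do not carry over. Pictures are saved under pics/ and viewed, and the job is handed in when it is done.

```bash
ls; mkdir -p pics; python3 - <<'E'
from plant import ctrl, snapshot
import cv2
print(ctrl.get_obs(), ctrl.tcp_to_grasp)
for n in ["scene","top","wrist"]:
    s=snapshot(n); cv2.imwrite(f"pics/{n}0.png",cv2.resize(s["image"][:,:,::-1],(800,600),interpolation=cv2.INTER_CUBIC))
    print({k:v for k,v in s.items() if k!="image"})
E
```

```text
pics
{'clock': 0.0, 'joint_pos': array([-4.78931142e+01,  2.05922795e+01,  6.33014268e-01, -2.13209839e-02,
       -7.01354581e+01, -1.65064952e+01]), 'qvel': array([-0.00088864,  0.0041097 ,  0.04976789, -0.02827129,  0.0640163 ,
       -0.03194566]), 'tau': array([ 1.41639730e-04, -5.82717025e+01,  2.93066812e+01,  6.99720785e+00,
        7.11371904e-03, -2.50475796e-04]), 'tool_pos': array([ 0.29142309, -0.60829752,  0.22560361]), 'orientation': array([-8.99034853e+01,  7.69907497e-03,  2.55931357e+01]), 'force': array([0.02439606, 0.02752613, 0.17511157]), 'moment': array([-0.00542527, -0.02758854,  0.01985857]), 'opening': 0.08736668087112795} 0.0188
{'camera_matrix': array([[355.79138919,   0.        , 251.11601526],
       [  0.        , 355.79138919, 187.38035286],
       [  0.        ,   0.        ,   1.        ]]), 'dist_coeffs': array([-0.09222273,  0.        ,  0.        ,  0.        ,  0.        ]), 'eye': array([ 1.29636329, -0.04248011,  0.70481446]), 'orientation': array([-1.26089470e+02,  1.03536652e-01,  9.19680507e+01]), 'shot': 1}
{'camera_matrix': array([[417.346
[... 191 characters left out ...]
        ,  0.        ,  0.        ]), 'eye': array([ 0.46629305, -0.07909327,  1.50742073]), 'orientation': array([-175.33746735,    0.35699137,  -91.38250625]), 'shot': 2}
{'camera_matrix': array([[329.78404859,   0.        , 248.81815051],
       [  0.        , 329.78404859, 194.25205189],
       [  0.        ,   0.        ,   1.        ]]), 'dist_coeffs': array([-0.08010826,  0.        ,  0.        ,  0.        ,  0.        ]), 'mount': array([[-0.00136392,  0.96761093,  0.25244252, -0.06687889],
       [-0.0010032 , -0.25244395,  0.967611  , -0.15820105],
       [ 0.99999857,  0.00106649,  0.00131502,  0.00110738],
       [ 0.        ,  0.        ,  0.        ,  1.        ]]), 'shot': 3}
```

View pics/scene0.png

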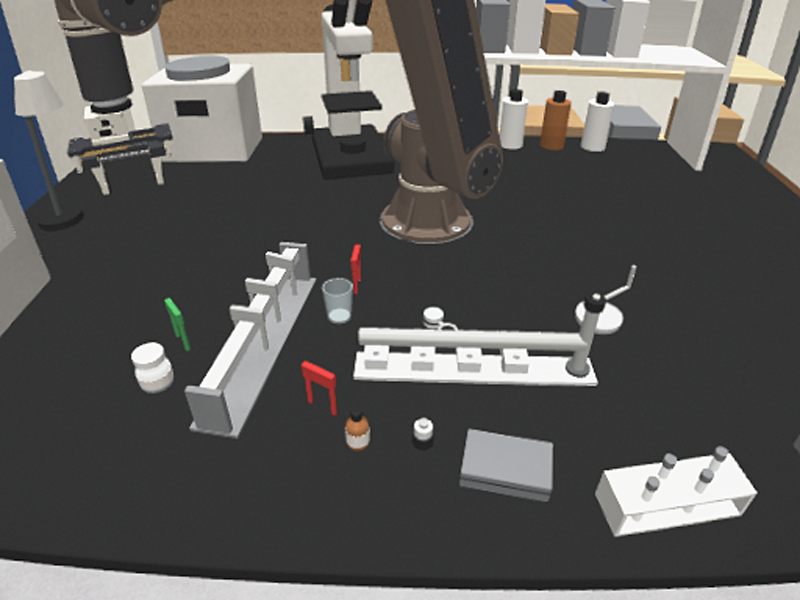

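View pics/top0.png

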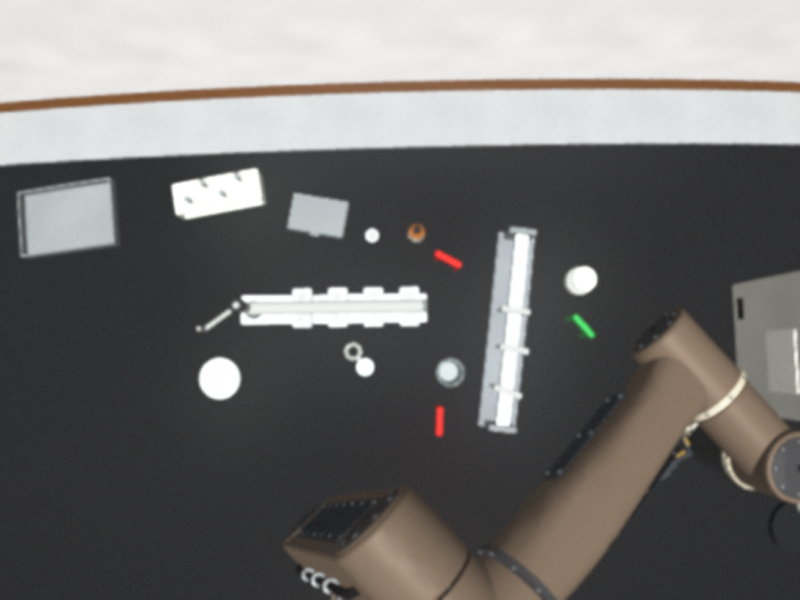

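View pics/wrist0.png

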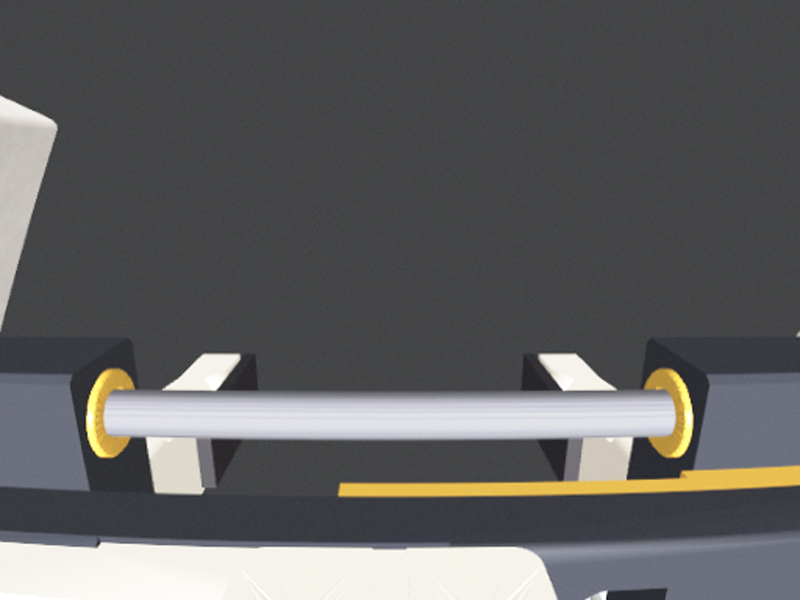

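Three grey U-bolts sit on the store: in the scene view at about (290,258), (262,287) and (247,318). The look-alikes are red ones at scene (355,268) and (320,385) and a green one at (177,322). All three look-alikes stand on the bench and are not wanted. The loupe is at scene (433,318) and the hook prong at (632,270). Next I'll measure these in close crops.

```bash
cat > h.py <<'E'
import numpy as np, cv2
from scipy.spatial.transform import Rotation as R
from plant import ctrl, snapshot, silhouettes
def pose(s,obs=None):
    if "eye" in s: return R.from_euler("xyz",s["orientation"],degrees=True).as_matrix(), np.array(s["eye"])
    Rt=R.from_euler("xyz",obs["orientation"],degrees=True).as_matrix()
    M=s["mount"]; return Rt@M[:3,:3], Rt@M[:3,3]+obs["tool_pos"]
def ray(s,uv,obs=None):
    Rc,e=pose(s,obs)
    p=cv2.undistortPoints(np.array([[uv]],float),s["camera_matrix"],s["dist_coeffs"])[0,0]
    d=Rc@np.array([p[0],p[1],1]); return e,d/np.linalg.norm(d)
def onz(s,uv,z,obs=None):
    e,d=ray(s,uv,obs); return e+d*(z-e[2])/d[2]
def proj(s,P,obs=None):
    Rc,e=pose(s,obs); q=(np.atleast_2d(P)-e)@Rc
    return cv2.projectPoints(q,np.zeros(3),np.zeros(3),s["camera_matrix"],s["dist_coeffs"])[0][:,0]
def tri(rays):
    A=np.zeros((3,3));b=np.zeros(3)
    for e,d in rays:
        P=np.eye(3)-np.outer(d,d);A+=P;b+=P@e
    x=np.linalg.solve(A,b); return x,[np.linalg.norm((np.eye(3)-np.outer(d,d))@(x-e)) for e,d in rays]
def crop(s,name,u0,v0,w,h,k=None):
    k=k or min(800/w,600/h)
    im=cv2.resize(s["image"][v0:v0+h,u0:u0+w,::-1],None,fx=k,fy=k,interpolation=cv2.INTER_CUBIC)
    # ticks every 10 px
    for u in range(-(-u0//10)*10,u0+w,10):
        x=int((u+.5-u0)*k);cv2.line(im,(x,0),(x,8),(0,255,255),1)
        if u%20==0: cv2.putText(im,str(u),(x,20),0,.4,(0,255,255),1)
    for v in range(-(-v0//10)*10,v0+h,10):
        y=int((v+.5-v0)*k);cv2.line(im,(0,y),(8,y),(0,255,255),1)
        if v%20==0: cv2.putText(im,str(v),(10,y+4),0,.4,(0,255,255),1)
    cv2.imwrite(f"pics/{name}.png",im)
E
python3 - <<'E'
from h import *
s=snapshot("top")
crop(s,"t_store",290,130,80,160,3.7)
crop(s,"t_rail",110,160,180,100)
for n in ["bolt1_crown","swivel","loupe_eye","store"]:
    for d in silhouettes(s,n)[:6]: print("top",n,round(d["confidence"],2),d["bbox"])
s=snapshot("scene")
crop(s,"s_store",110,140,110,140,4.2)
crop(s,"s_rail",215,160,200,110,4)
for n in ["bolt1_crown","swivel","loupe_eye","store"]:
    for d in silhouettes(s,n)[:6]: print("sc",n,round(d["confidence"],2),d["bbox"])
E
```

```text
top bolt1_crown 0.61 [312.8, 245.0, 19.9, 11.2]
top bolt1_crown 0.4 [264.6, 142.4, 5.5, 13.8]
top bolt1_crown 0.38 [277.4, 258.5, 10.2, 18.9]
top bolt1_crown 0.34 [145.4, 192.3, 10.1, 11.1]
top swivel 0.73 [128.0, 226.9, 25.0, 28.9]
top swivel 0.59 [127.7, 192.2, 29.8, 19.1]
top store 0.85 [306.7, 145.0, 36.0, 133.5]
sc bolt1_crown 0.67 [228.4, 173.8, 174.5, 74.2]
sc bolt1_crown 0.51 [169.2, 161.3, 22.0, 28.3]
sc bolt1_crown 0.49 [222.8, 157.9, 9.9, 28.0]
sc swivel 0.59 [374.2, 169.3, 31.5, 31.6]
sc swivel 0.3 [227.7, 175.9, 177.8, 72.1]
sc loupe_eye 0.66 [229.3, 169.9, 178.6, 74.8]
sc loupe_eye 0.63 [272.8, 196.8, 16.6, 14.8]
sc store 0.92 [114.9, 156.4, 87.3, 126.3]
```

View pics/t_store.png

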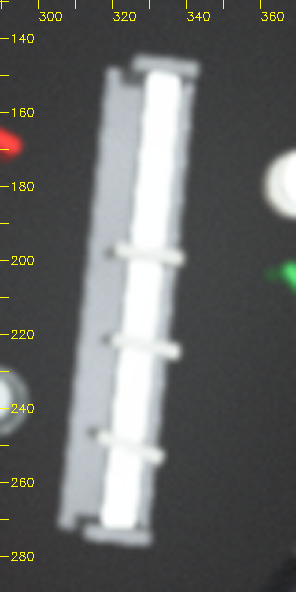

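View pics/t_rail.png

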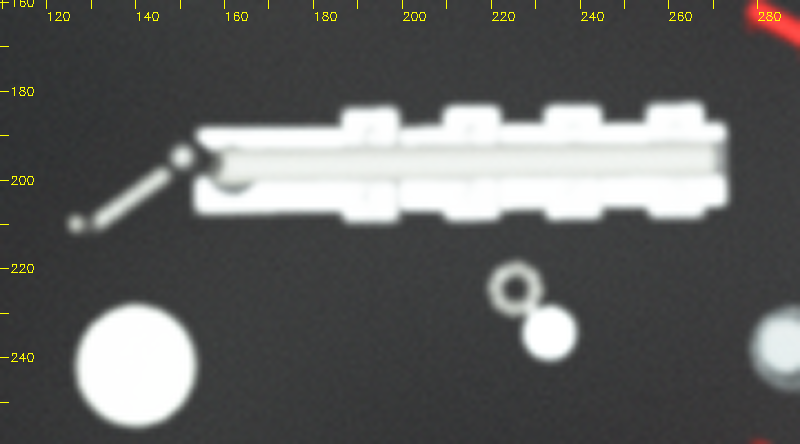

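View pics/s_store.png

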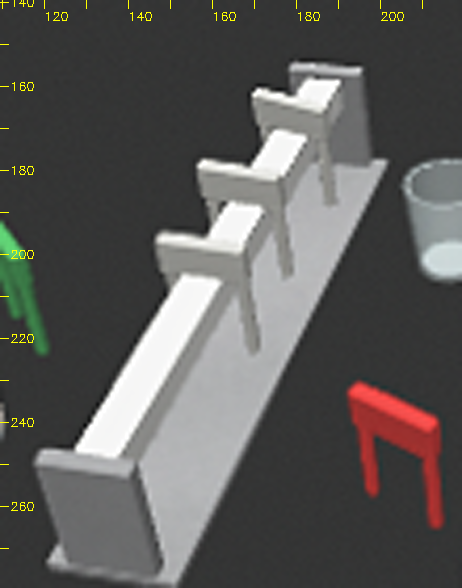

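View pics/s_rail.png

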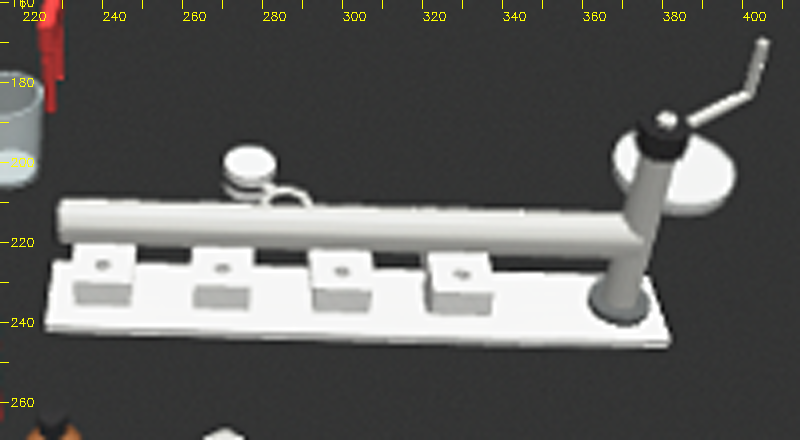

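```bash
python3 - <<'E'
from h import *
t=snapshot("top"); s=snapshot("scene")
f=lambda x,y,u0,v0,k:(u0+x/k-.5,v0+y/k-.5)
T=lambda x,y:f(x,y,290,130,3.7); TR=lambda x,y:f(x,y,110,160,800/180)
S=lambda x,y:f(x,y,110,140,4.2); SR=lambda x,y:f(x,y,215,160,4)
print("store bar ends z.09", onz(t,T(163,72),.09), onz(t,T(118,527),.09))
for n,p in dict(A=(150,253),B=(145,346),C=(131,447)).items(): print(n,onz(t,T(*p),.118))
# scene crown top-face front edge ends
for n,a,b in [("A",(255,93),(328,112)),("B",(200,164),(285,183)),("C",(157,236),(245,252))]:
    A=onz(s,S(*a),.118);B=onz(s,S(*b),.118);print("sc",n,(A+B)/2,np.linalg.norm(A-B),np.degrees(np.arctan2(*(B-A)[1::-1])))
print("rail ends top", onz(t,TR(218,163),.09), onz(t,TR(723,160),.09))
for a,b in [((370,106),(370,221)),((472,106),(471,221)),((573,106),(573,220)),((676,104),(677,217))]:
    A=onz(t,TR(*a),.06);B=onz(t,TR(*b),.06);print("block",(A+B)/2,np.linalg.norm(A-B))
for p in [(102,265),(222,268),(342,272),(462,274)]: print("hole far", onz(s,SR(*p),.06))
print("pivot",tri([ray(t,TR(181,157)),ray(s,SR(666,121))]))
print("tip",tri([ray(t,TR(76,224)),ray(s,SR(762,42))]))
print("seat",tri([ray(t,TR(97,224)),ray(s,SR(750,95))]))
print("eye",onz(t,TR(515,289),.013),"barrel",onz(t,TR(549,332),.026), onz(s,SR(249,162),.026))
E
```

```text
store bar ends z.09 [ 0.71792352 -0.35061499  0.09      ] [ 0.29956696 -0.2935671   0.09      ]
A [ 0.54765415 -0.32653999  0.118     ]
B [ 0.46394129 -0.31892108  0.118     ]
C [ 0.37386736 -0.30322822  0.118     ]
sc A [ 0.37553859 -0.29915641  0.118     ] 0.06440195528453668 67.5772396745566
sc B [ 0.46723056 -0.31496589  0.118     ] 0.06760503890205953 72.04977919381257
sc C [ 0.54690758 -0.32411036  0.118     ] 0.06351955296454635 76.5459446778821
rail ends top [0.5694735  0.25503755 0.09      ] [ 0.56234576 -0.13418288  0.09      ]
block [0.5684877  0.14146936 0.06      ] 0.09046012429564224
block [0.56655889 0.06157229 0.06      ] 0.0902820902646557
block [ 0.56501416 -0.01798851  0.06      ] 0.08939490806831804
block [ 0.56498698 -0.09898539  0.06      ] 0.08858901337563538
hole far [ 0.58794437 -0.09783264  0.06      ]
hole far [ 0.58834283 -0.01740633  0.06      ]
hole far [0.58992934 0.06269344 0.06      ]
hole far [0.5897475  0.14297034 0.06      ]
pivot (array([0.56826722, 0.26200623, 0.17401772]), [np.float64(0.0004902282089751656), np.float64(0.0004902282089751477)])
tip (array([0.52011109, 0.33135218, 0.204023  ]), [np.float64(0.00015018485378034662), np.float64(0.00015018485378019906)])
seat (array([0.52202482, 0.33068545, 0.16276091]), [np.float64(0.002255430807049715), np.float64(0.0022554308070496533)])
eye [0.46768273 0.03285203 0.013     ] barrel [0.43287886 0.00546801 0.026     ] [0.42933865 0.00574945 0.026     ]
```

```bash
cat >> h.py <<'E'
def delta(x,y,z,yaw):
    o=ctrl.get_obs(); Rt=R.from_euler("xyz",o["orientation"],degrees=True)
    tgt=R.from_euler("xyz",[-90,0,yaw],degrees=True)
    rv=(Rt.inv()*tgt).as_rotvec(degrees=True)
    d=np.array([x,y,z])-o["tool_pos"]
    print("turn first",rv.round(2),"then shift cm",(tgt.inv().apply(d)*100).round(2)," | shift before turn",(Rt.inv().apply(d)*100).round(2), "t",o["clock"])
E
python3 -c "
from h import *
delta(.5,-.32,.25,82.2)"
```

```text
turn first [  0.  -56.6   0. ] then shift cm [ 31.43  -2.34 -16.72]  | shift before turn [31.27 -2.34 17.03] t 0.75
```

```bash
python3 -m pendant '[[[0,0,0,0,-5.66,0,1],[0,-0.3,0,0,-5.66,0,1],[0,-0.4,0,0,-5.66,0,1],[0,-0.4,0,0,-5.66,0,1],[0,-0.4,0,0,-5.66,0,1],[0,-0.4,0,0,-5.66,0,1],[0,-0.4,0,0,-5.66,0,1],[0,0,0,0,-5.66,0,1],[0,0,0,0,-5.66,0,1],[0,0,0,0,-5.66,0,1]]]'; python3 -m pendant '[[[1,0,-0.5,0,0,0,0.6],[2.7,0,-1.5,0,0,0,0.6],[3,0,-1.6,0,0,0,0.6],[3,0,-1.6,0,0,0,0.6],[3,0,-1.6,0,0,0,0.6],[3,0,-1.6,0,0,0,0.6],[3,0,-1.6,0,0,0,0.6],[3,0,-1.6,0,0,0,0.6],[3,0,-1.6,0,0,0,0.6],[3,0,-1.6,0,0,0,0.6],[2.7,0,-1.5,0,0,0,0.6],[1,0,-0.5,0,0,0,0.6]]]'; python3 - <<'E'
from h import *
for i in range(1):
    o=ctrl.get_obs(); s=snapshot("wrist"); crop(s,"w1",0,0,512,384,1.5); print(o["tool_pos"],o["orientation"])
delta(.5,-.32,.25,82.2)
E
```

```text
clock: 1.58
tool_pos: [0.2916, -0.6087, 0.2497]
orientation: [-90.0, 0.0, 82.5]
force: [0.3, 0.1, -0.0]
opening: 0.0872
clock: 2.58
tool_pos: [0.5027, -0.3172, 0.2497]
orientation: [-90.1, -0.0, 82.2]
force: [0.1, -0.0, -0.2]
opening: 0.0522
[ 0.50271683 -0.31719209  0.24973762] [-9.00511294e+01 -1.70475202e-02  8.21942644e+01]
turn first [0.05 0.05 0.03] then shift cm [-0.33 -0.03  0.25]  | shift before turn [-0.33 -0.03  0.25] t 2.6333
```

View pics/w1.png

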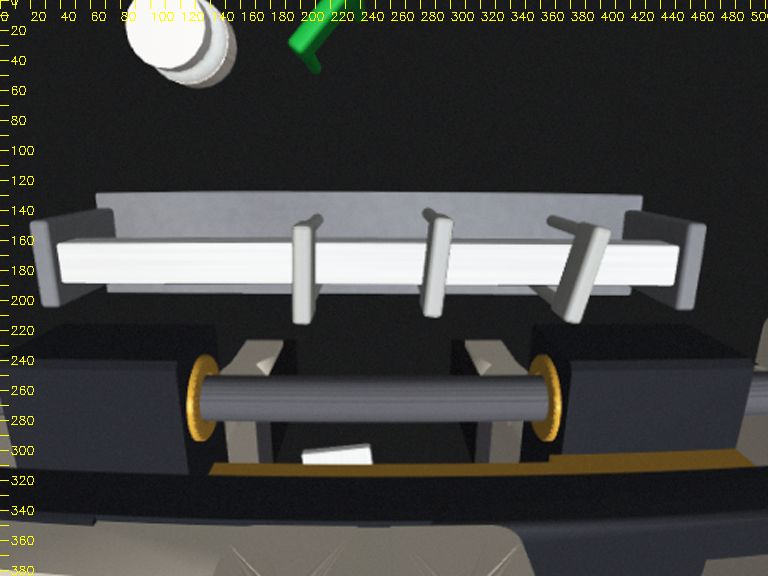

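```bash
python3 - <<'E'
from h import *
o=ctrl.get_obs(); s=snapshot("wrist")
for n,a,b in [("A",(303.5,227),(302,322)),("B",(441,219),(432,316)),("C",(599,228),(571,321))]:
    A=onz(s,np.array(a)/1.5-.5,.118,o);B=onz(s,np.array(b)/1.5-.5,.118,o);print(n,((A+B)/2).round(4),np.linalg.norm(A-B),np.degrees(np.arctan2(*(B-A)[1::-1])))
for p in [(58,261),(678,264)]: print(onz(s,np.array(p)/1.5-.5,.09,o))
E
```

```text
A [ 0.5452 -0.3233  0.118 ] 0.058665814712826676 79.3896139639519
B [ 0.465  -0.3169  0.118 ] 0.059491526288070605 78.8935424430125
C [ 0.3753 -0.3007  0.118 ] 0.05926335510331837 71.26113161982495
[ 0.71420239 -0.35034506  0.09      ]
[ 0.29869898 -0.29222004  0.09      ]
```

```bash
python3 -c "
from h import *
delta(.5454,-.3234,.094,79.4)"
```

```text
turn first [0.02 2.86 0.01] then shift cm [ 0.31 15.56 -4.37]  | shift before turn [ 0.09 15.57 -4.38] t 2.6833
```

```bash
python3 -m pendant '[[[0,0,0,0,2.86,0,0.6],[0.1,1,-1.2,0,0,0,0.6],[0.1,2,-1.5,0,0,0,0.6],[0.1,2.5,-1.2,0,0,0,0.6],[0,2.5,-0.47,0,0,0,0.6],[0,2,0,0,0,0,0.6],[0,1,0,0,0,0,0.6],[0,0,0,0,0,0,0.6]]]'; python3 - <<'E'
from h import *
o=ctrl.get_obs(); s=snapshot("wrist"); crop(s,"w2",0,0,512,384,1.5)
delta(.5454,-.3234,.094,79.4)
E
```

```text
clock: 3.35
tool_pos: [0.5424, -0.3256, 0.1363]
orientation: [-89.7, -0.0, 79.3]
force: [-1.4, 1.0, 0.5]
opening: 0.0527
turn first [-0.14 -0.11 -0.  ] then shift cm [ 0.3   4.45 -0.15]  | shift before turn [ 0.3   4.45 -0.16] t 3.4
```

View pics/w2.png

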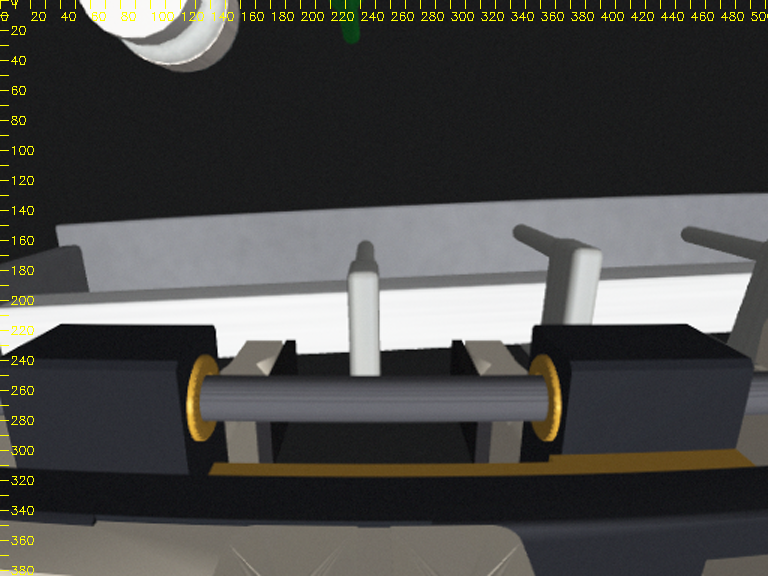

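```bash
python3 -m pendant '[[[0.3,0.5,-0.2,0,0,0,0.6],[0,1.5,0,0,0,0,0.6],[0,1.5,0,0,0,0,0.6],[0,0.7,0,0,0,0,0.6],[0,0,0,0,0,0,0.6],[0,0,0,0,0,0,0.6]]]';  python3 - <<'E'
from h import *
delta(.5454,-.3234,.094,79.4)
o=ctrl.get_obs(); s=snapshot("wrist"); crop(s,"w3",160,100,180,150,4.4)
E
```

```text
clock: 3.9
tool_pos: [0.5472, -0.3232, 0.0985]
orientation: [-90.1, 0.0, 79.4]
force: [0.2, -0.6, -0.3]
opening: 0.0526
turn first [ 0.05 -0.05 -0.02] then shift cm [-0.05  0.45  0.17]  | shift before turn [-0.05  0.45  0.17] t 3.9
```

View pics/w3.png

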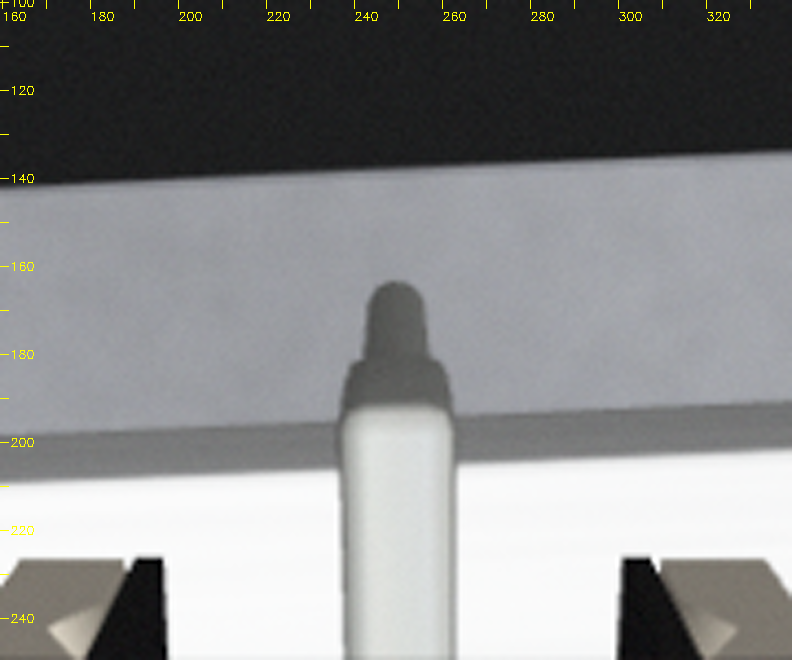

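```bash
python3 -m pendant '[[[0,0.4,0,0,0,0,0.6],[0,0,0,0,0,0,0.3],[0,0,0,0,0,0,0],[0,0,0,0,0,0,0],[0,0,0,0,0,0,0],[0,0,0,0,0,0,0],[0,0,0,0,0,0,0],[0,-1,0,0,0,0,0],[0,-1.5,0,0,0,0,0],[0,-2,0,0,0,0,0],[0,-2.5,0,0,0,0,0],[0,-2.5,0,0,0,0,0]]]';  python3 -m pendant '[[[0,-2,0,0,0,0,0],[0,-1,0,0,0,0,0],[0,-1,0,0,0,0,0],[0,0,0,0,0,0,0]]]'; python3 - <<'E'
from h import *
o=ctrl.get_obs(); s=snapshot("wrist"); crop(s,"w4",160,100,180,150,4.4); print(o["tool_pos"])
crop(snapshot("scene"),"s4",100,100,200,150,4)
E
```

```text
clock: 4.95
tool_pos: [0.5463, -0.3229, 0.1898]
orientation: [-89.9, -0.0, 79.3]
force: [-0.1, 1.1, -0.7]
opening: 0.0118
clock: 5.28
tool_pos: [0.5473, -0.3233, 0.2305]
orientation: [-90.1, 0.0, 79.3]
force: [0.3, -0.1, -0.6]
opening: 0.0115
[ 0.54730868 -0.32325005  0.23054023]
```

View pics/w4.png

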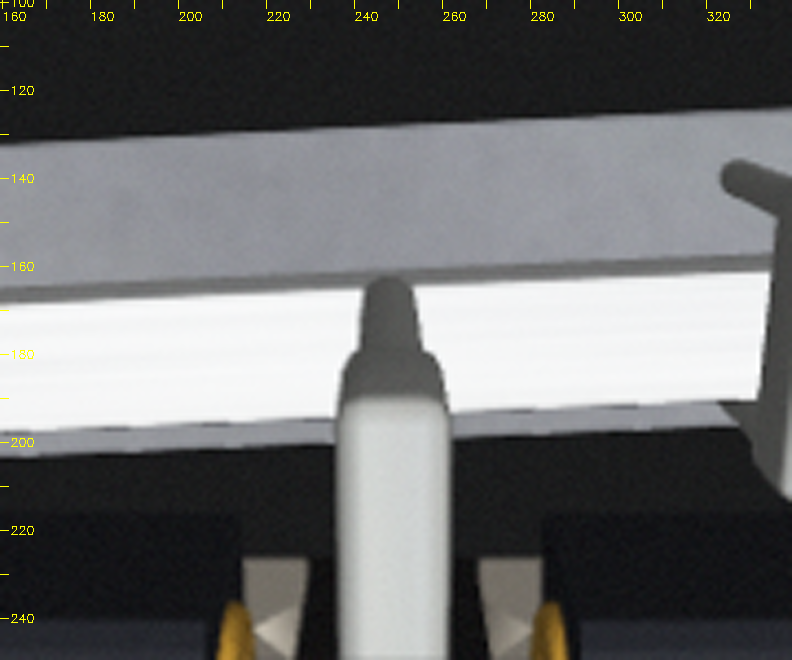

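View pics/s4.png

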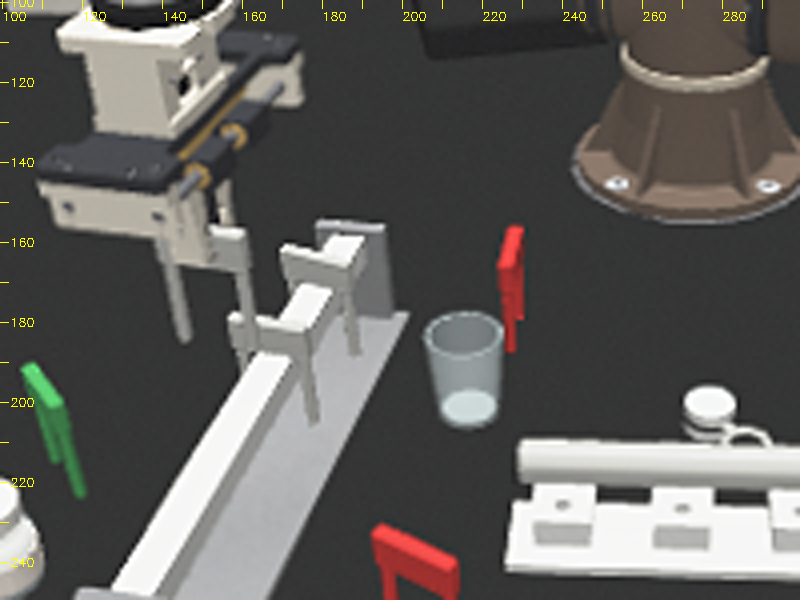

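```bash
cat >> h.py <<'E'
def intool(s,uv,y):
    "point in tool frame on plane tool-y=y"
    M=s["mount"];p=cv2.undistortPoints(np.array([[uv]],float),s["camera_matrix"],s["dist_coeffs"])[0,0]
    d=M[:3,:3]@np.array([p[0],p[1],1]);return M[:3,3]+d*(y-M[1,3])/d[1]
E
python3 - <<'E'
from h import *
s=snapshot("wrist")
print(intool(s,(248.8,190.4),-.0235))
print(intool(s,(248.8,191.0),-.0235))
print("leg tip",intool(s,(88.5*0+246,163),.0585))
for yaw in (0,-.8): delta(.564,-.0985,.25,yaw)
E
```

```text
[-0.03273018 -0.0235      0.00012615]
[-0.03246977 -0.0235      0.00012651]
leg tip [-0.03100987  0.0585     -0.00167486]
turn first [-1.200e-01  7.933e+01 -5.000e-02] then shift cm [ 1.79 -2.28 22.41]  | shift before turn [22.36 -2.26  2.4 ] t 5.4333
turn first [-1.200e-01  8.013e+01 -5.000e-02] then shift cm [ 1.48 -2.28 22.44]  | shift before turn [22.36 -2.26  2.4 ] t 5.4333
```

```bash
python3 -m pendant '[[[0,0,0,0,6.68,0,0],[0,0,0,0,6.68,0,0],[0,0,0,0,6.68,0,0],[0,0,0,0,6.68,0,0],[0,0,0,0,6.68,0,0],[0,0,0,0,6.68,0,0],[0,0,0,0,6.68,0,0],[0,0,0,0,6.68,0,0],[0,0,0,0,6.68,0,0],[0,0,0,0,6.68,0,0],[0,0,0,0,6.68,0,0],[0,0,0,0,6.68,0,0]]]';  python3 -m pendant '[[[0.2,0,1,0,0,0,0],[0.2,0,2,0,0,0,0],[0.2,0,2.7,0,0,0,0],[0.2,0,2.7,0,0,0,0],[0.2,0,2.7,0,0,0,0],[0.2,0,2.7,0,0,0,0],[0.2,0,2.7,0,0,0,0],[0.2,0,2.7,0,0,0,0],[0.05,0,2,0,0,0,0],[0,0.5,1.2,0,0,0,0],[0,1,0,0,0,0,0],[0,0,0,0,0,0,0]]]'; python3 - <<'E'
from h import *
delta(.5655,-.0985,.2,-.8)
o=ctrl.get_obs(); s=snapshot("wrist"); crop(s,"w5",120,60,260,190,3)
E
```

```text
clock: 6.43
tool_pos: [0.5461, -0.3227, 0.2267]
orientation: [-89.9, 0.2, -1.2]
force: [-0.8, 0.4, -0.9]
opening: 0.0121
clock: 7.43
tool_pos: [0.565, -0.0985, 0.2107]
orientation: [-90.0, 0.2, -0.7]
force: [-0.7, -0.6, -2.0]
opening: 0.012
turn first [-0.01  0.13 -0.23] then shift cm [ 0.05  1.07 -0.  ]  | shift before turn [ 0.06  1.07 -0.  ] t 7.4333
```

View pics/w5.png

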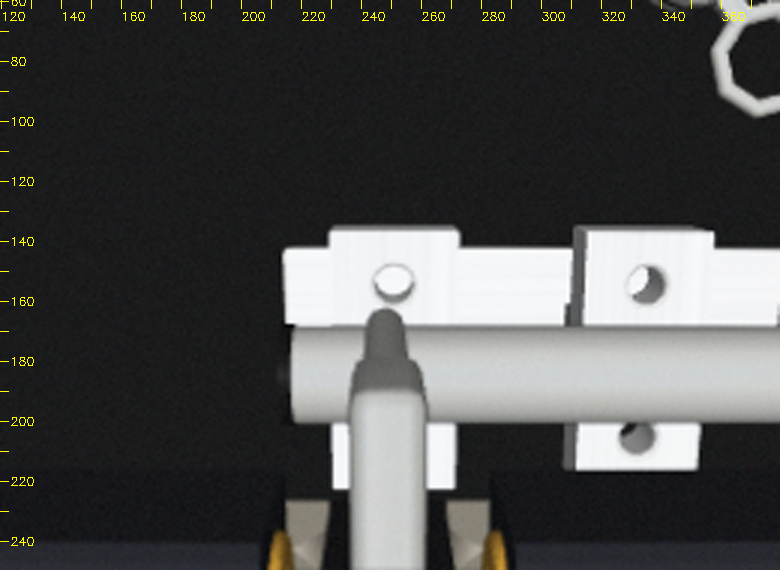

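```bash
python3 - <<'E'
from h import *
o=ctrl.get_obs(); s=snapshot("wrist")
f=lambda p:np.array(p)/3+[119.5,59.5]
for n,p in dict(near4=(394,281),near3=(646,285),far3=(637,435)).items(): print(n,onz(s,f(p),.06,o).round(4))
print(intool(s,f((388,393)),-.0235),intool(s,f((386,311)),.0585))
print(o["tool_pos"],o["orientation"])
E
```

```text
near4 [ 0.538  -0.0954  0.06  ]
near3 [ 0.54   -0.0158  0.06  ]
far3 [ 0.5893 -0.0162  0.06  ]
[-0.03400528 -0.0235      0.00152097] [-0.03232142  0.0585      0.00115295]
[ 0.5652573  -0.0992385   0.21160384] [-90.01379453   0.20175556  -0.72934147]
```

```bash
python3 - <<'E'
from h import *
for i in range(3):
    s=snapshot("wrist"); print(s["mount"].round(4).tolist(), s["camera_matrix"][0], s["dist_coeffs"])
    print(intool(s,(248.83,190.5),-.0235))
s=snapshot("top");print(s["eye"],s["orientation"])
E
```

```text
[[-0.0014, 0.9677, 0.252, -0.0675], [-0.0008, -0.252, 0.9677, -0.1582], [1.0, 0.0011, 0.0011, 0.0014], [0.0, 0.0, 0.0, 1.0]] [329.78404859   0.         248.81815051] [-0.08010826  0.          0.          0.          0.        ]
[-0.03400648 -0.0235      0.00151989]
[[-0.0014, 0.9677, 0.252, -0.0675], [-0.0008, -0.252, 0.9677, -0.1582], [1.0, 0.0011, 0.0012, 0.0014], [0.0, 0.0, 0.0, 1.0]] [329.78404859   0.         248.81815051] [-0.08010826  0.          0.          0.          0.        ]
[-0.0340075  -0.0235      0.00152017]
[[-0.0014, 0.9677, 0.252, -0.0675], [-0.0008, -0.252, 0.9677, -0.1582], [1.0, 0.0011, 0.0012, 0.0014], [0.0, 0.0, 0.0, 1.0]] [329.78404859   0.         248.81815051] [-0.08010826  0.          0.          0.          0.        ]
[-0.03400825 -0.0235      0.00152036]
[ 0.46629305 -0.07909327  1.50742073] [-175.33746735    0.35699137  -91.38250625]
```

```bash
python3 -m pendant '[[[0.07,0.5,0.21,0,0,0,0],[0,1.5,0,0,0,0,0],[0,2,0,0,0,0,0],[0,1.8,0,0,0,0,0],[0,1.2,0,0,0,0,0],[0,0.5,0,0,0,0,0],[0,0,0,0,0,0,0],[0,0,0,0,0,0,0]]]'; python3 - <<'E'
from h import *
o=ctrl.get_obs(); s=snapshot("wrist"); crop(s,"w6",170,100,160,120,5)
print(o["tool_pos"],o["orientation"])
E
```

```text
clock: 8.4
tool_pos: [0.5675, -0.0973, 0.1389]
orientation: [-90.0, -0.0, -0.8]
force: [-0.4, 0.4, -1.0]
opening: 0.0117
[ 0.56745087 -0.09732727  0.13888518] [-9.00158720e+01 -1.07852698e-02 -8.16221919e-01]
```

View pics/w6.png

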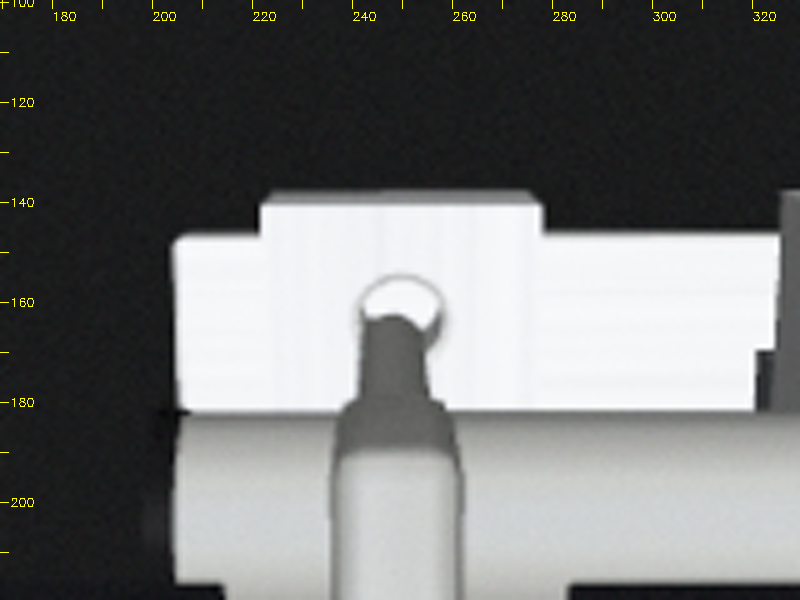

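```bash
python3 - <<'E'
from h import *
o=ctrl.get_obs(); s=snapshot("wrist")
f=lambda p:np.array(p)/5+[169.5,99.5]
z=o["tool_pos"][2]
h=lambda p:(intool(s,f(p),z-.06)*1000).round(2)
print("hole outer",h((401,274)),"L",h((360,312)),"R",h((443,312)))
b=lambda p,y:(intool(s,f(p),y)*1000).round(2)
print("crown end",b((397,452),-.0235),"leg outer",b((392,315),.066), "leg L/R",b((361,335),.066),b((424,335),.066), "crown L/R",b((336,480),-.0235),b((460,480),-.0235))
E
```

```text
hole outer [-35.41  79.38   2.24] L [-29.86  79.38  -3.71] R [-29.88  79.38   8.35]
crown end [-34.27 -23.5    1.55] leg outer [-31.57  66.     0.96] leg L/R [-28.79  66.    -3.3 ] [-28.8   66.     5.37] crown L/R [-31.83 -23.5   -3.6 ] [-31.84 -23.5    6.88]
```

```bash
python3 -m pendant '[[[-0.15,0,0.13,0,0,0,0],[0,0.5,0,0,0,0,0],[0,0.5,0,0,0,0,0],[0,0.5,0,0,0,0,0],[0,0,0,0,0,0,0],[0,0,0,0,0,0,0]]]'; python3 - <<'E'
from h import *
o=ctrl.get_obs(); s=snapshot("wrist"); crop(s,"w7",170,100,160,120,5)
print(o["tool_pos"],o["force"])
E
```

```text
clock: 9.0
tool_pos: [0.5653, -0.0959, 0.123]
orientation: [-90.0, 0.1, -0.8]
force: [-0.6, 0.3, -0.7]
opening: 0.0117
[ 0.56534157 -0.09587543  0.12300138] [-0.63917318  0.34007549 -0.73867748]
```

View pics/w7.png

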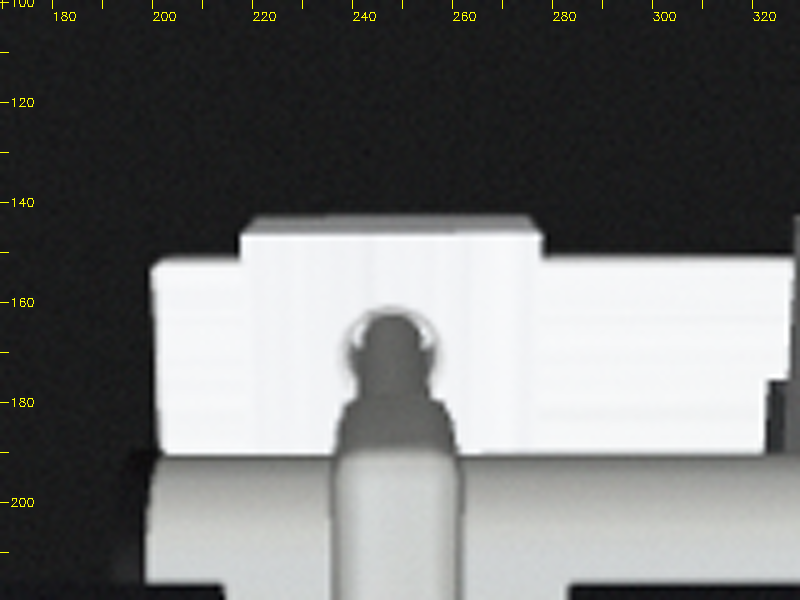

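```bash
python3 -m pendant '[[[0,0.4,0,0,0,0,0],[0,0.4,0,0,0,0,0],[0,0.4,0,0,0,0,0],[0,0.4,0,0,0,0,0]]]';python3 -m pendant '[[[0,0.4,0,0,0,0,0],[0,0.4,0,0,0,0,0],[0,0.2,0,0,0,0,0],[0,0,0,0,0,0,0]]]'
```

```text
clock: 9.38
tool_pos: [0.5656, -0.0958, 0.1071]
orientation: [-90.0, 0.0, -0.8]
force: [-0.6, 0.6, -0.7]
opening: 0.0118
clock: 9.72
tool_pos: [0.566, -0.096, 0.0997]
orientation: [-90.1, -0.1, -0.8]
force: [-6.4, 3.5, 19.9]
opening: 0.0119
```

```bash
python3 - <<'E'
from h import *
o=ctrl.get_obs(); s=snapshot("wrist"); crop(s,"w8",170,100,160,120,5)
print(o["tool_pos"],o["force"],o["moment"])
crop(snapshot("scene"),"s8",215,140,130,100,6)
E
```

```text
[ 0.56604268 -0.09603889  0.09971678] [-6.41723404  3.53698766 19.91378181] [ 0.7403439   2.78606742 -0.04486773]
```

View pics/w8.png

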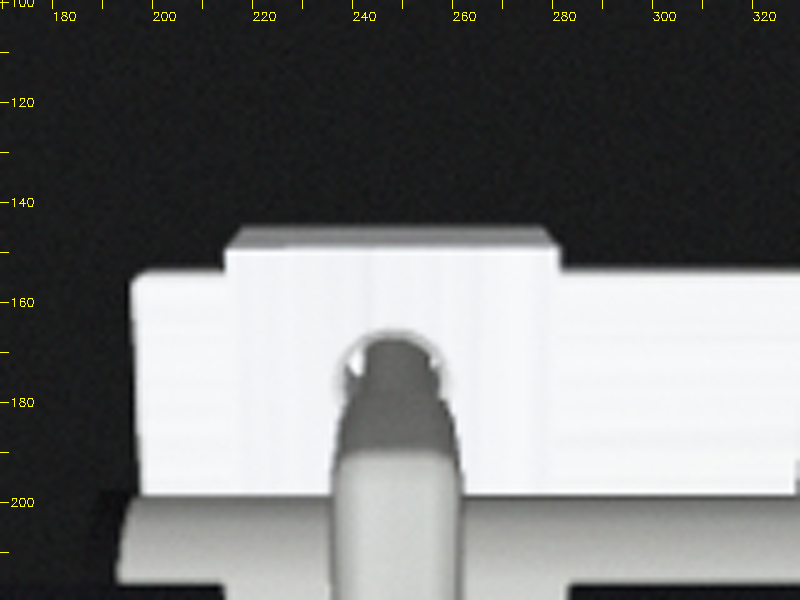

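View pics/s8.png

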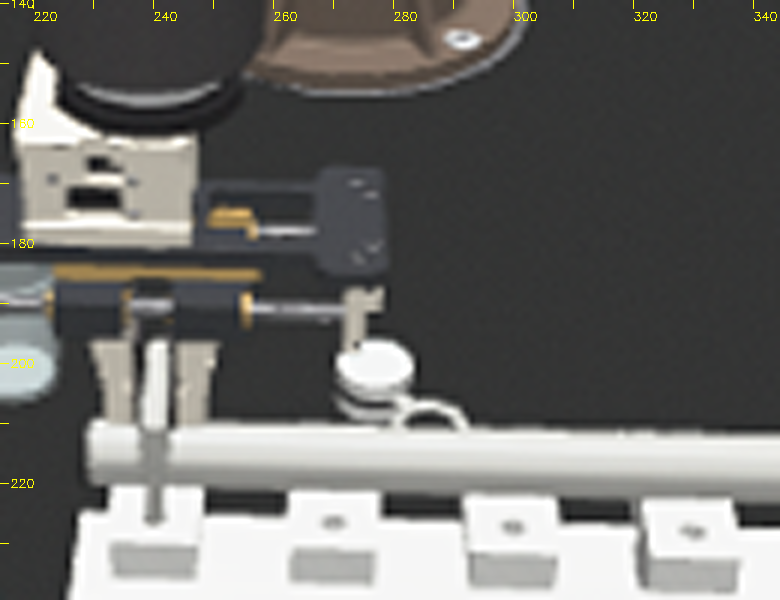

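```bash
python3 -m pendant '[[[0,-0.2,0,0,0,0,0],[-0.08,0,0.05,0,0,0,0],[0,0,0,0,0,0,0]]]';python3 -m pendant '[[[0,0.3,0,0,0,0,0],[0,0.1,0,0,0,0,0],[0,0,0,0,0,0,0]]]'
```

```text
clock: 10.07
tool_pos: [0.5655, -0.0954, 0.1]
orientation: [-90.0, -0.1, -0.8]
force: [-0.6, 0.6, 5.2]
opening: 0.012
clock: 10.32
tool_pos: [0.5659, -0.0954, 0.0994]
orientation: [-90.1, -0.2, -0.7]
force: [-12.4, 4.3, 34.0]
opening: 0.0118
```

```bash
python3 -m pendant '[[[0,-0.4,0,0,0,0,0],[0,0,0,0,0,0,0]]]'; python3 - <<'E'
from h import *
s=snapshot("scene")
im=s["image"].copy()
crop(s,"s9",215,180,60,60,10)
for z in (.118,.09): print(z,[proj(s,[.594,-.0957+dy,z])[0].round(1) for dy in (-.006,0,.006)])
o=ctrl.get_obs(); s=snapshot("wrist"); crop(s,"w9",170,100,160,120,5);print(o["tool_pos"],o["force"])
E
```

```text
clock: 10.48
tool_pos: [0.5658, -0.0953, 0.1005]
orientation: [-90.0, -0.1, -0.8]
force: [1.0, -0.4, 0.4]
opening: 0.0118
0.118 [array([237.9, 210.5]), array([240.2, 210.6]), array([242.6, 210.6])]
0.09 [array([238.2, 218.8]), array([240.4, 218.8]), array([242.7, 218.9])]
[ 0.5656932  -0.09532188  0.09985055] [ 2.06986635 -1.11724718  2.15244366]
```

View pics/s9.png

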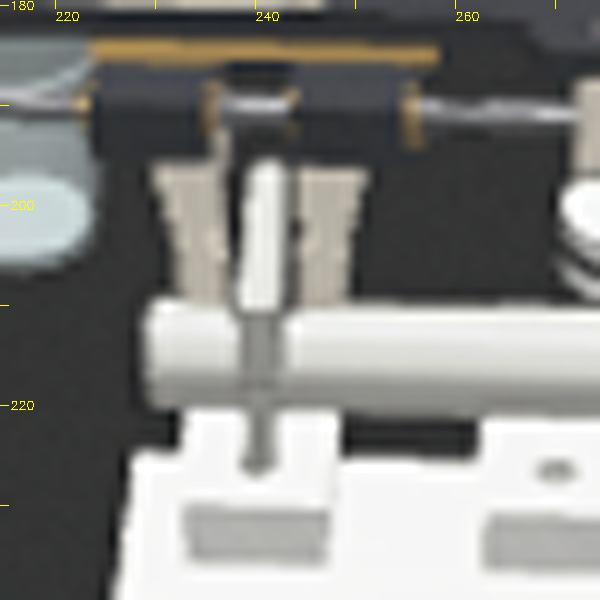

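```bash
python3 -m pendant '[[[0,0,0,0,0,0,0.3],[0,0,0,0,0,0,0.5],[0,0,0,0,0,0,0.5],[0,0,0,0,0,0,0.5],[0,-1,0,0,0,0,0.5],[0,-2,0,0,0,0,0.5],[0,-2,0,0,0,0,0.5],[0,0,0,0,0,0,0.3],[0,0,0,0,0,0,0],[0,0,0,0,0,0,0]]]'; python3 - <<'E'
from h import *
s=snapshot("scene"); crop(s,"s10",215,180,60,60,10)
o=ctrl.get_obs();print(o["tool_pos"],o["opening"],o["force"])
E
```

```text
clock: 11.42
tool_pos: [0.5646, -0.0953, 0.1497]
orientation: [-90.0, -0.0, -0.8]
force: [0.4, 0.7, -1.0]
opening: 0.029
[ 0.56434027 -0.09531431  0.14920128] 0.025319217299355427 [ 0.38543589  0.3043186  -0.6569718 ]
```

View pics/s10.png

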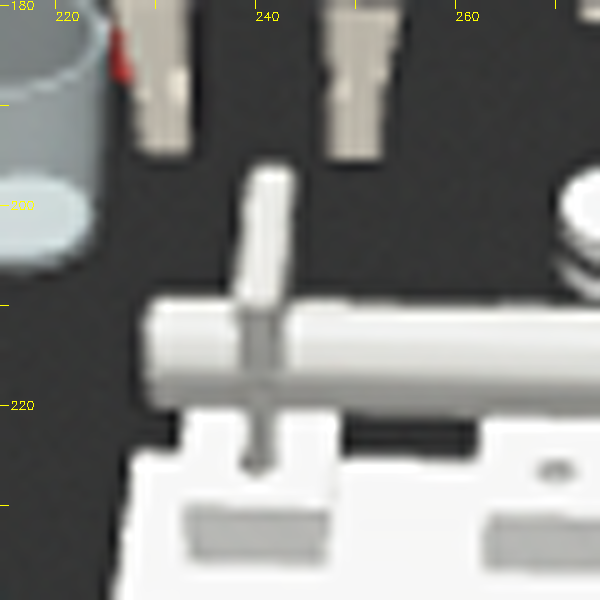

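```bash
python3 -m pendant '[[[0,0.5,0,0,0,0,0],[0,1,0,0,0,0,0],[0,0.5,0,0,0,0,0],[0,0.3,0,0,0,0,0],[0,0.2,0,0,0,0,0],[0,0.2,0,0,0,0,0],[0,0.1,0,0,0,0,0],[0,0,0,0,0,0,0]]]'; python3 -m pendant '[[[0,0.2,0,0,0,0,0],[0,0.1,0,0,0,0,0],[0,0,0,0,0,0,0]]]'
```

```text
clock: 12.13
tool_pos: [0.5648, -0.0953, 0.1214]
orientation: [-90.0, 0.0, -0.8]
force: [-0.1, 0.1, 0.5]
opening: 0.0007
clock: 12.38
tool_pos: [0.5651, -0.0953, 0.1187]
orientation: [-90.0, -0.0, -0.8]
force: [0.3, 0.5, -0.8]
opening: 0.0006
```

```bash
python3 -m pendant '[[[0,0.1,0,0,0,0,0],[0,0.1,0,0,0,0,0],[0,0,0,0,0,0,0]]]'; python3 -m pendant '[[[0,0.2,0,0,0,0,0],[0,0,0,0,0,0,0]]]'
```

```text
clock: 12.63
tool_pos: [0.5662, -0.0954, 0.1181]
orientation: [-90.0, -0.2, -0.8]
force: [0.2, 0.4, 9.2]
opening: -0.0
clock: 12.8
tool_pos: [0.5664, -0.0954, 0.1179]
orientation: [-90.0, -0.2, -0.7]
force: [-5.6, 1.0, 21.0]
opening: 0.0001
```

Bolt A is home, with crown contact at z = 0.118. Next is bolt B.

```bash
python3 -m pendant '[[[0,-1.5,0,0,0,0,0],[0,-2.5,0,0,0,0,0.3],[0,-2.5,0,0,0,0,0.6],[0,-2.5,-1,0,0,0,0.6],[0,-1.5,-2,0,0,0,0.6],[-0.7,0,-2.7,0,0,0,0.6],[-1.5,0,-2.7,0,0,0,0.6],[-1.5,0,-2.7,0,0,0,0.6],[-1.5,0,-2.7,0,0,0,0.6],[-1.5,0,-2.7,0,0,0,0.6],[-1.5,0,-2.7,0,0,0,0.6],[-1,0,-1.5,0,0,0,0.6]]]'; python3 -m pendant '[[[0,0,0,0,-6.66,0,0.6],[0,0,0,0,-6.66,0,0.6],[0,0,0,0,-6.66,0,0.6],[0,0,0,0,-6.66,0,0.6],[0,0,0,0,-6.66,0,0.6],[0,0,0,0,-6.66,0,0.6],[0,0,0,0,-6.66,0,0.6],[0,0,0,0,-6.66,0,0.6],[0,0,0,0,-6.66,0,0.6],[0,0,0,0,-6.66,0,0.6],[0,0,0,0,-6.66,0,0.6],[0,0,0,0,-6.66,0,0.6]]]'; python3 - <<'E'
from h import *
o=ctrl.get_obs(); s=snapshot("wrist"); crop(s,"w11",0,0,512,384,1.5)
delta(.465,-.317,.2,78.9)
E
```

```text
clock: 13.8
tool_pos: [0.4683, -0.3029, 0.2195]
orientation: [-90.0, 0.0, -0.9]
force: [0.4, 0.1, 0.5]
opening: 0.0525
clock: 14.8
tool_pos: [0.4697, -0.3009, 0.2194]
orientation: [-90.0, -0.0, 79.4]
force: [-0.1, -0.0, 0.5]
opening: 0.0523
turn first [-0.01  1.01  0.01] then shift cm [-1.67  1.94  0.16]  | shift before turn [-1.67  1.94  0.19] t 14.85
```

View pics/w11.png

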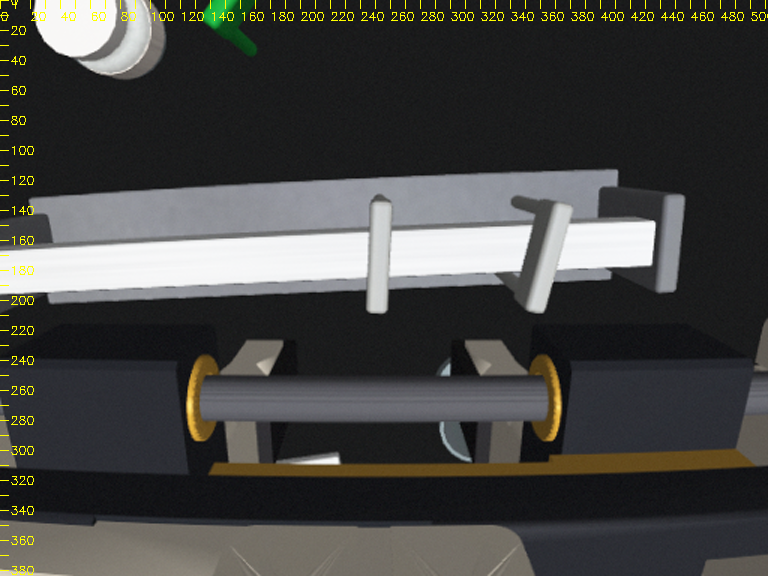

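```bash
python3 - <<'E'
from h import *
o=ctrl.get_obs(); s=snapshot("wrist")
for n,a,b in [("B",(381,203),(377,311)),("C",(562,204),(535,310))]:
    A=onz(s,np.array(a)/1.5-.5,.118,o);B=onz(s,np.array(b)/1.5-.5,.118,o);print(n,((A+B)/2).round(4),np.linalg.norm(A-B),np.degrees(np.arctan2(*(B-A)[1::-1])))
    C=(A+B)/2
    if n=="B": delta(C[0],C[1],.098,np.degrees(np.arctan2(*(B-A)[1::-1])))
E
```

```text
B [ 0.4639 -0.317   0.118 ] 0.05858448912275774 78.04362069590348
turn first [-0.01  1.17  0.01] then shift cm [-1.7  12.15  0.24]  | shift before turn [-1.69 12.15  0.27] t 14.9
C [ 0.374  -0.3014  0.118 ] 0.05894854849557091 70.36312710548125
```

```bash
python3 -m pendant '[[[0,0,0,0,1.17,0,0.6],[-0.6,1,0.1,0,0,0,0.6],[-0.9,2,0.14,0,0,0,0.6],[-0.4,2.5,0,0,0,0,0.6],[0,2.5,0,0,0,0,0.6],[0,2,0,0,0,0,0.6],[0,1.2,0,0,0,0,0.6],[0,0.7,0,0,0,0,0.6],[0,0,0,0,0,0,0.6],[0,0,0,0,0,0,0.6]]]';  python3 - <<'E'
from h import *
o=ctrl.get_obs(); s=snapshot("wrist"); crop(s,"w12",160,100,180,150,4.4)
print(o["tool_pos"],o["orientation"],o["force"])
E
```

```text
clock: 15.73
tool_pos: [0.4635, -0.3193, 0.1005]
orientation: [-90.0, 0.0, 77.9]
force: [0.7, -0.9, 0.8]
opening: 0.0519
[ 0.46354875 -0.31931052  0.10047068] [-8.99732103e+01  1.06064343e-02  7.78666510e+01] [ 0.7192975  -0.89169201  0.76930309]
```

View pics/w12.png

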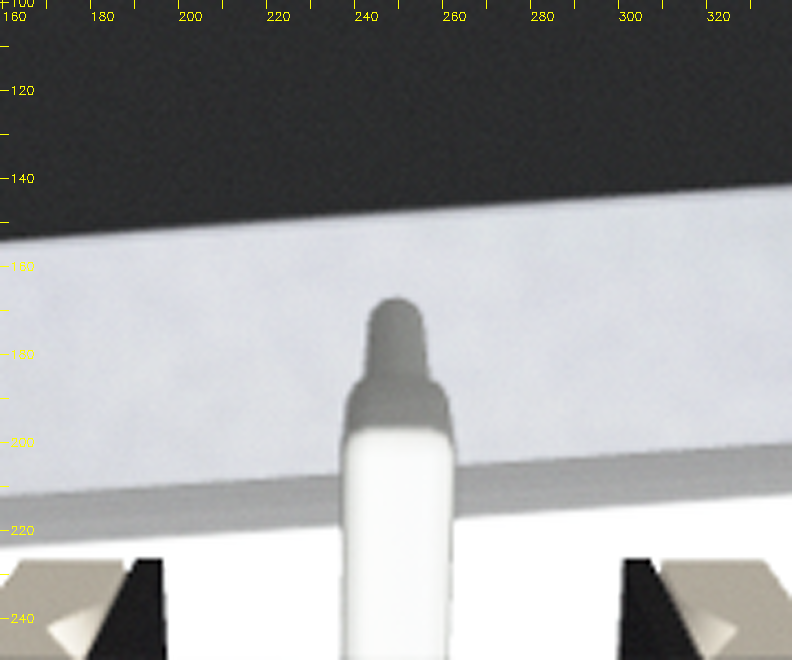

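```bash
python3 -m pendant '[[[0,0.3,0,0,0,0,0.6],[0,0,0,0,0,0,0.6],[0,0,0,0,0,0,0.3],[0,0,0,0,0,0,0],[0,0,0,0,0,0,0],[0,0,0,0,0,0,0],[0,0,0,0,0,0,0],[0,0,0,0,0,0,0]]]';  python3 -m pendant '[[[0,-1,0,0,0,0,0],[0,-1.5,0,0,0,0,0],[0,-2,0,0,0,0,0],[0,-2.5,0,0,0,0,0],[0,-2.5,0,0,0,0,0],[0,-2,0,0,0,0,0],[0,-1.2,0,0,0,0,0],[0,0,0,0,0,0,0]]]'; python3 -c "
from h import *
delta(.565,-.0165,.2,-.8)"
```

```text
clock: 16.45
tool_pos: [0.4636, -0.3191, 0.0976]
orientation: [-90.0, 0.0, 77.9]
force: [0.1, -0.5, 0.6]
opening: 0.0181
clock: 17.12
tool_pos: [0.4649, -0.3198, 0.2285]
orientation: [-90.3, 0.1, 77.9]
force: [0.0, -0.9, -0.5]
opening: 0.0121
turn first [ 0.31 78.75  0.16] then shift cm [ 9.58  2.85 30.47]  | shift before turn [31.75  2.84 -3.44] t 17.1167
```

```bash
python3 -m pendant '[[[0,0,0,0,6.56,0,0],[0,0,0,0,6.56,0,0],[0,0,0,0,6.56,0,0],[0,0,0,0,6.56,0,0],[0,0,0,0,6.56,0,0],[0,0,0,0,6.56,0,0],[0,0,0,0,6.56,0,0],[0,0,0,0,6.56,0,0],[0,0,0,0,6.56,0,0],[0,0,0,0,6.56,0,0],[0,0,0,0,6.56,0,0],[0,0,0,0,6.56,0,0]]]';  python3 -m pendant '[[[0.5,0,1.5,0,0,0,0],[0.8,0,2.5,0,0,0,0],[0.9,0,2.8,0,0,0,0],[0.9,0,2.8,0,0,0,0],[0.9,0,2.8,0,0,0,0],[0.9,0,2.8,0,0,0,0],[0.9,0,2.8,0,0,0,0],[0.9,0,2.8,0,0,0,0],[0.9,0,2.8,0,0,0,0],[0.9,0.3,2.8,0,0,0,0],[0.8,0.6,2.6,0,0,0,0],[0.3,0.9,1.5,0,0,0,0]]]';python3 -m pendant '[[[0,0,0.2,0,0,0,0],[0,0,0,0,0,0,0]]]'; python3 - <<'E'
from h import *
delta(.565,-.0165,.2,-.8)
o=ctrl.get_obs(); s=snapshot("wrist"); crop(s,"w13",120,60,260,190,3)
E
```

```text
clock: 18.12
tool_pos: [0.4631, -0.3188, 0.224]
orientation: [-90.0, 0.1, -1.1]
force: [0.2, 0.7, -1.6]
opening: 0.0119
clock: 19.12
tool_pos: [0.5647, -0.013, 0.2065]
orientation: [-90.0, -0.0, -0.7]
force: [0.8, -1.2, -0.3]
opening: 0.0117
clock: 19.28
tool_pos: [0.5632, -0.0126, 0.2055]
orientation: [-90.0, 0.1, -0.7]
force: [-0.0, 0.9, -0.4]
opening: 0.0119
turn first [ 0.03  0.1  -0.13] then shift cm [ 0.19  0.55 -0.38]  | shift before turn [ 0.19  0.55 -0.38] t 19.2833
```

View pics/w13.png

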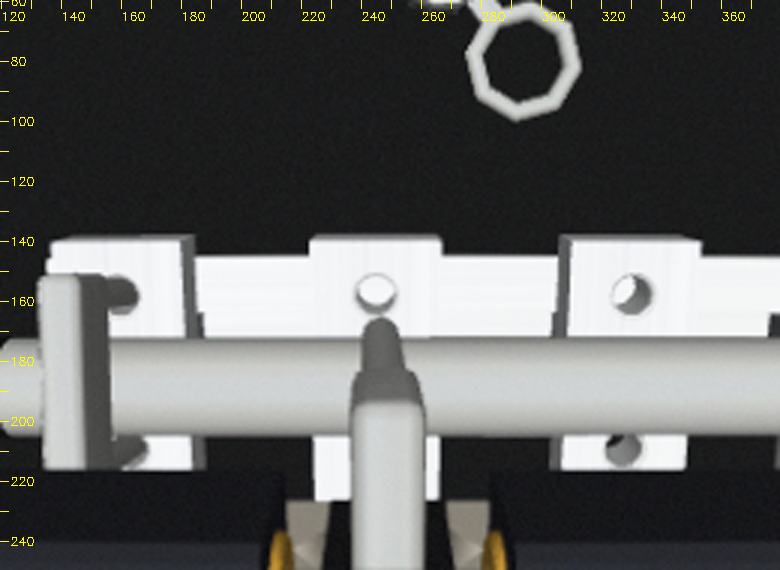

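```bash
cat >> h.py <<'E'
def rel(s,o,f,hole,crown,leg,g):
    "g: underside depth below TCP. prints wanted shift in tool x,z cm"
    z=o["tool_pos"][2]
    h=intool(s,f(hole),z-.06)*1000; c=intool(s,f(crown),g-.028)*1000; l=intool(s,f(leg),g+.0595)*1000
    print("hole",h.round(2),"crown end",c.round(2),"leg outer",l.round(2))
    print("shift cm x by crown %.2f by leg %.2f  z by crown %.2f by leg %.2f"%((h[0]-(c[0]+6))/10,(h[0]-(l[0]+4.5))/10,(h[2]-c[2])/10,(h[2]-l[2])/10))
E
python3 - <<'E'
from h import *
o=ctrl.get_obs(); s=snapshot("wrist")
f=lambda p:np.array(p)/3+[119.5,59.5]
rel(s,o,f,(376,292),(388,404),(380,320),.0078)
print(o["tool_pos"])
E
```

```text
hole [-24.04 146.13  -2.02] crown end [-31.55 -20.2    1.53] leg outer [-28.8   67.3   -0.24]
shift cm x by crown 0.15 by leg 0.03  z by crown -0.36 by leg -0.18
[ 0.56335731 -0.01339425  0.20612791]
```

```bash
python3 -m pendant '[[[0.08,0.5,-0.22,0,0,0,0],[0,1.5,0,0,0,0,0],[0,2,0,0,0,0,0],[0,1.5,0,0,0,0,0],[0,0.8,0,0,0,0,0],[0,0,0,0,0,0,0],[0,0,0,0,0,0,0],[0,0,0,0,0,0,0]]]'; python3 - <<'E'
from h import *
o=ctrl.get_obs(); s=snapshot("wrist"); crop(s,"w14",170,100,160,120,5)
print(o["tool_pos"],o["orientation"])
E
```

```text
clock: 20.05
tool_pos: [0.5653, -0.0159, 0.1446]
orientation: [-90.0, -0.1, -0.8]
force: [0.5, -0.7, -0.5]
opening: 0.0118
[ 0.56530616 -0.01591621  0.1446248 ] [-8.99939010e+01 -8.99234599e-02 -8.01162272e-01]
```

View pics/w14.png

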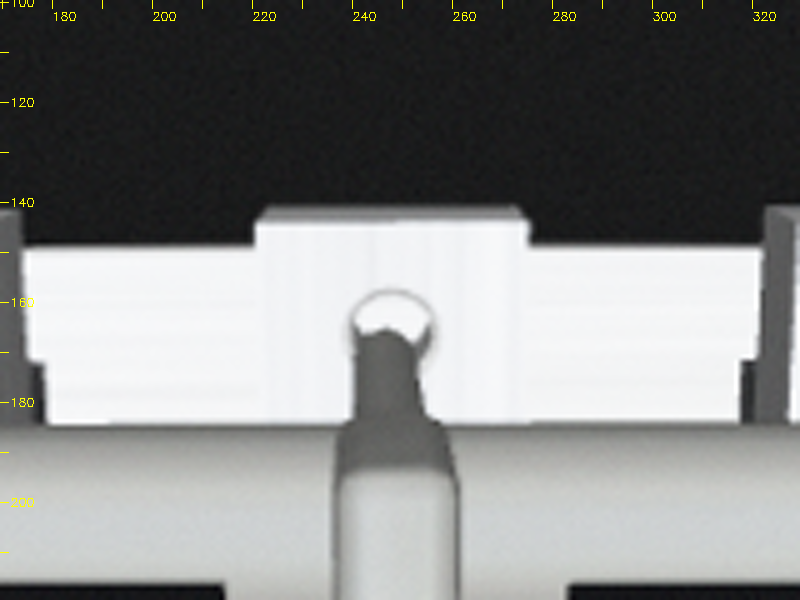

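```bash
python3 - <<'E'
from h import *
o=ctrl.get_obs(); s=snapshot("wrist")
f=lambda p:np.array(p)/5+[169.5,99.5]
z=o["tool_pos"][2]
rel(s,o,f,(391,290),(398,468),(386,330),.0078); print("NB hole here is outer edge: add 0.6 to x shift")
E
```

```text
hole [-32.31  84.73   0.78] crown end [-32.03 -20.2    1.64] leg outer [-29.27  67.3    0.13]
shift cm x by crown -0.63 by leg -0.75  z by crown -0.09 by leg 0.06
NB hole here is outer edge: add 0.6 to x shift
```

```bash
python3 -m pendant '[[[-0.08,0.2,0.03,0,0,0,0],[0,0.5,0,0,0,0,0],[0,0.5,0,0,0,0,0],[0,0.5,0,0,0,0,0],[0,0.3,0,0,0,0,0],[0,0,0,0,0,0,0]]]';python3 -m pendant '[[[0,0.4,0,0,0,0,0],[0,0.4,0,0,0,0,0],[0,0.4,0,0,0,0,0],[0,0.4,0,0,0,0,0]]]'
```

```text
clock: 20.65
tool_pos: [0.5632, -0.0154, 0.1224]
orientation: [-90.0, 0.1, -0.8]
force: [-0.0, -0.3, -0.7]
opening: 0.0117
clock: 20.98
tool_pos: [0.5638, -0.0153, 0.1071]
orientation: [-90.0, 0.0, -0.8]
force: [0.5, 0.5, -0.6]
opening: 0.0115
```

```bash
python3 -m pendant '[[[0,0.3,0,0,0,0,0],[0,0.3,0,0,0,0,0],[0,0.2,0,0,0,0,0],[0,0,0,0,0,0,0]]]';python3 -m pendant '[[[0,0.2,0,0,0,0,0],[0,0,0,0,0,0,0]]]'
```

```text
clock: 21.32
tool_pos: [0.5647, -0.0158, 0.1034]
orientation: [-90.1, -0.2, -0.7]
force: [-11.6, 0.6, 32.5]
opening: 0.012
clock: 21.48
tool_pos: [0.5654, -0.0157, 0.1026]
orientation: [-90.1, -0.3, -0.7]
force: [-12.8, 0.8, 38.3]
opening: 0.0115
```

```bash
python3 -m pendant '[[[0,-0.7,0,0,0,0,0],[0,0,0,0,0,0,0.3],[0,0,0,0,0,0,0.5],[0,0,0,0,0,0,0.5],[0,0,0,0,0,0,0.5],[0,-1.5,0,0,0,0,0.5],[0,-2.5,0,0,0,0,0.5],[0,-0.5,0,0,0,0,0.3],[0,0,0,0,0,0,0],[0,0,0,0,0,0,0],[0,0,0,0,0,0,0],[0,0,0,0,0,0,0]]]'; python3 -c "
from h import *
o=ctrl.get_obs();print(o['tool_pos'],o['opening'],o['force'])"
```

```text
clock: 22.48
tool_pos: [0.5631, -0.0154, 0.1483]
orientation: [-90.0, 0.1, -0.8]
force: [0.2, -0.3, 1.0]
opening: 0.016
[ 0.56307686 -0.01543723  0.14832983] 0.015985270744274936 [ 0.16028483 -0.32851477  0.99768443]
```

```bash
python3 -m pendant '[[[0,0.5,0,0,0,0,0],[0,1,0,0,0,0,0],[0,0.7,0,0,0,0,0],[0,0.3,0,0,0,0,0],[0,0.2,0,0,0,0,0],[0,0,0,0,0,0,0]]]'; python3 -m pendant '[[[0,0.1,0,0,0,0,0],[0,0.1,0,0,0,0,0],[0,0.1,0,0,0,0,0],[0,0.1,0,0,0,0,0],[0,0,0,0,0,0,0]]]'
```

```text
clock: 22.98
tool_pos: [0.5635, -0.0154, 0.1217]
orientation: [-90.0, 0.1, -0.8]
force: [-0.4, 0.7, 0.5]
opening: 0.0003
clock: 23.4
tool_pos: [0.5638, -0.0153, 0.1185]
orientation: [-90.0, -0.0, -0.8]
force: [0.6, -0.3, 0.2]
opening: 0.0005
```

```bash
python3 -m pendant '[[[0,0.1,0,0,0,0,0],[0,0.1,0,0,0,0,0],[0,0.1,0,0,0,0,0],[0,0,0,0,0,0,0]]]'; python3 - <<'E'
from h import *
s=snapshot("wrist"); crop(s,"w15",0,0,512,384,1.5)
crop(snapshot("scene"),"s15",215,160,200,110,4)
E
```

```text
clock: 23.73
tool_pos: [0.5646, -0.0154, 0.118]
orientation: [-90.0, -0.1, -0.7]
force: [-5.0, 1.9, 17.4]
opening: 0.0003
```

View pics/s15.png

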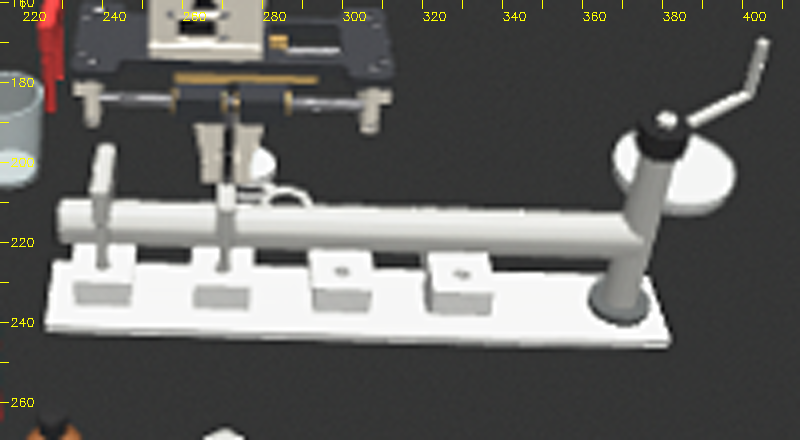

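```bash
python3 -c "
from h import *
delta(.378,-.285,.22,71)"
python3 -m pendant '[[[0,-1.5,0,0,0,0,0],[0,-2.5,0,0,0,0,0.3],[0,-2.5,0,0,0,0,0.6],[0,-2.5,-1,0,0,0,0.6],[-1.2,-1.5,-2,0,0,0,0.6],[-1.8,0,-2.7,0,0,0,0.6],[-2.2,0,-2.9,0,0,0,0.6],[-2.2,0,-2.9,0,0,0,0.6],[-2.2,0,-2.9,0,0,0,0.6],[-2.2,0,-2.9,0,0,0,0.6],[-2.2,0,-2.9,0,0,0,0.6],[-2.2,0,-2.9,0,0,0,0.6]]]'; python3 -m pendant '[[[-1,0,-2,0,0,0,0.6],[-0.5,0,-0.8,0,-6.5,0,0.6],[0,0,0,0,-6.5,0,0.6],[0,0,0,0,-6.5,0,0.6],[0,0,0,0,-6.5,0,0.6],[0,0,0,0,-6.5,0,0.6],[0,0,0,0,-6.5,0,0.6],[0,0,0,0,-6.5,0,0.6],[0,0,0,0,-6.5,0,0.6],[0,0,0,0,-6.5,0,0.6],[0,0,0,0,-6.5,0,0.6],[0,0,0,0,-6.5,0,0.6]]]'; python3 - <<'E'
from h import *
delta(.378,-.285,.22,71)
o=ctrl.get_obs(); s=snapshot("wrist"); crop(s,"w16",0,0,512,384,1.5)
E
```

```text
turn first [  0.1  -71.74   0.12] then shift cm [-31.57 -10.2    8.86]  | shift before turn [-18.28 -10.24 -27.21] t 23.8333
clock: 24.83
tool_pos: [0.3973, -0.2451, 0.2209]
orientation: [-90.0, -0.1, -0.8]
force: [0.4, -1.1, 0.0]
opening: 0.0524
clock: 25.83
tool_pos: [0.3832, -0.2718, 0.2206]
orientation: [-90.0, -0.0, 71.0]
force: [0.7, -0.1, -0.6]
opening: 0.0524
turn first [0.01 0.03 0.  ] then shift cm [-1.41  0.06  0.06]  | shift before turn [-1.41  0.06  0.06] t 25.8333
```

View pics/w16.png

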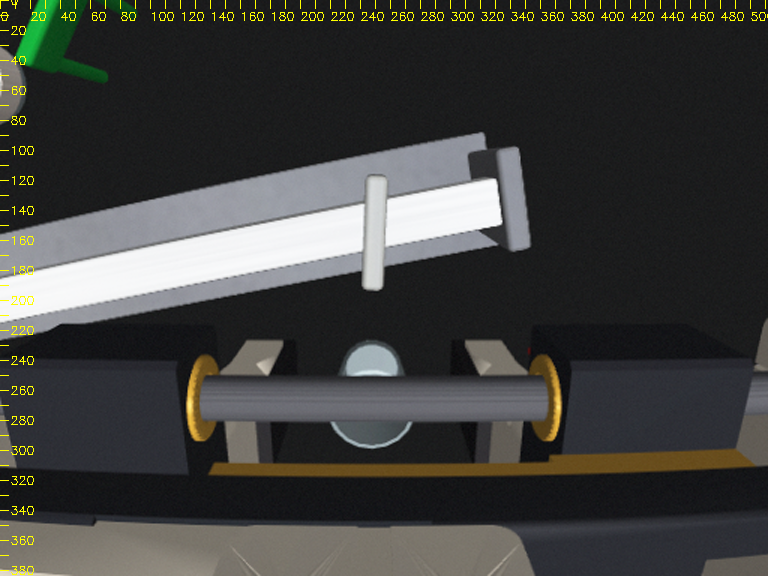

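```bash
python3 - <<'E'
from h import *
o=ctrl.get_obs(); s=snapshot("wrist")
for n,a,b in [("C",(376.5,176),(372,289))]:
    A=onz(s,np.array(a)/1.5-.5,.118,o);B=onz(s,np.array(b)/1.5-.5,.118,o);C=(A+B)/2;y=np.degrees(np.arctan2(*(B-A)[1::-1]));print(n,C.round(4),np.linalg.norm(A-B),y)
    delta(C[0],C[1],.1,y)
E
```

```text
C [ 0.3733 -0.3001  0.118 ] 0.060194064338451474 69.31326338438848
turn first [0.02 1.51 0.  ] then shift cm [-2.99 12.07 -0.07]  | shift before turn [-2.99 12.07  0.02] t 25.9333
```

```bash
python3 -m pendant '[[[0,0,0,0,1.51,0,0.6],[-1,1,0,0,0,0,0.6],[-1.5,2,0,0,0,0,0.6],[-0.6,2.5,-0.07,0,0,0,0.6],[0,2.5,0,0,0,0,0.6],[0,2,0,0,0,0,0.6],[0,1.2,0,0,0,0,0.6],[0,0.8,0,0,0,0,0.6],[0,0,0,0,0,0,0.6],[0,0,0,0,0,0,0.6]]]';  python3 - <<'E'
from h import *
o=ctrl.get_obs(); s=snapshot("wrist"); crop(s,"w17",160,100,180,150,4.4)
print(o["tool_pos"],o["orientation"],o["force"])
E
```

```text
clock: 26.77
tool_pos: [0.3728, -0.3013, 0.1005]
orientation: [-90.0, 0.0, 69.1]
force: [-0.4, -0.0, 0.6]
opening: 0.0524
[ 0.37278331 -0.30133358  0.10047794] [-8.99660057e+01  1.32037957e-02  6.91399744e+01] [-0.41409463 -0.04732064  0.61657259]
```

View pics/w17.png

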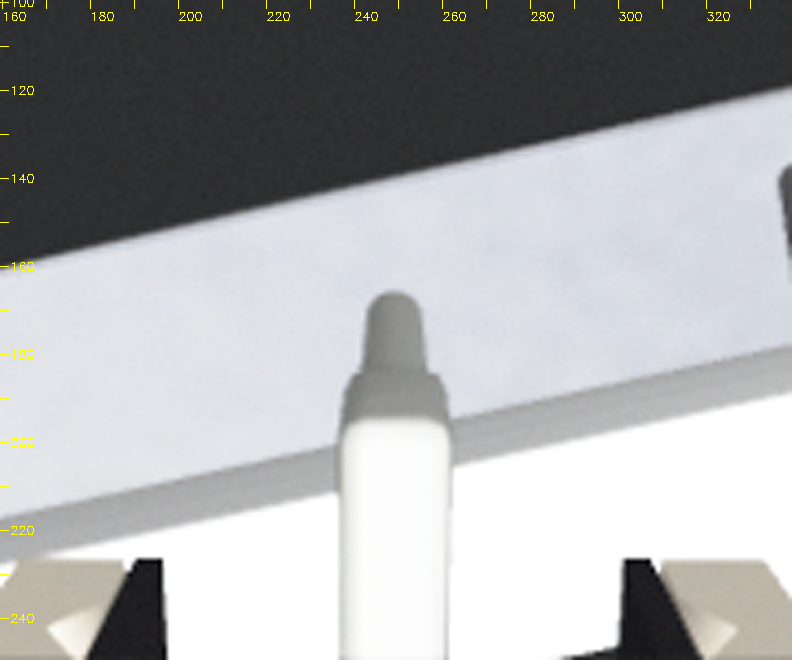

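```bash
python3 -m pendant '[[[0,0.4,-0.05,0,0,0,0.6],[0,0,0,0,0,0,0.4],[0,0,0,0,0,0,0.2],[0,0,0,0,0,0,0],[0,0,0,0,0,0,0],[0,0,0,0,0,0,0],[0,0,0,0,0,0,0],[0,0,0,0,0,0,0],[0,0,0,0,0,0,0],[0,0,0,0,0,0,0]]]';  python3 -m pendant '[[[0,-1,0,0,0,0,0],[0,-1.5,0,0,0,0,0],[0,-2,0,0,0,0,0],[0,-2.5,0,0,0,0,0],[0,-2.5,0,0,0,0,0],[0,-2,0,0,0,0,0],[0,-1.2,0,0,0,0,0],[0,0,0,0,0,0,0]]]'; python3 -c "
from h import *
delta(.5655,.064,.2,-.8)"
```

```text
clock: 27.65
tool_pos: [0.3733, -0.3013, 0.0966]
orientation: [-90.0, 0.0, 69.2]
force: [-0.7, 0.2, 1.6]
opening: 0.0119
clock: 28.32
tool_pos: [0.3747, -0.3019, 0.2263]
orientation: [-90.3, 0.0, 69.2]
force: [0.7, 0.3, -0.5]
opening: 0.0118
turn first [ 0.25 70.02  0.16] then shift cm [18.57  2.63 36.85]  | shift before turn [40.98  2.64 -4.85] t 28.3167
```

```bash
python3 -m pendant '[[[0,0,0,0,6.36,0,0],[0,0,0,0,6.36,0,0],[0,0,0,0,6.36,0,0],[0,0,0,0,6.36,0,0],[0,0,0,0,6.36,0,0],[0,0,0,0,6.36,0,0],[0,0,0,0,6.36,0,0],[0,0,0,0,6.36,0,0],[0,0,0,0,6.36,0,0],[0,0,0,0,6.36,0,0],[0,0,0,0,6.36,0,0]]]';  python3 -m pendant '[[[0.5,0,1.2,0,0,0,0],[1.2,0,2.5,0,0,0,0],[1.6,0,3.2,0,0,0,0],[1.6,0,3.2,0,0,0,0],[1.6,0,3.2,0,0,0,0],[1.6,0,3.2,0,0,0,0],[1.6,0,3.2,0,0,0,0],[1.6,0,3.2,0,0,0,0],[1.6,0,3.2,0,0,0,0],[1.6,0,3.2,0,0,0,0],[1.6,0.5,3,0,0,0,0],[1.2,1,2.2,0,0,0,0]]]';python3 -m pendant '[[[1,0.5,1.5,0,0,0,0],[0.4,0,0.7,0,0,0,0],[0,0,0,0,0,0,0],[0,0,0,0,0,0,0]]]'; python3 - <<'E'
from h import *
delta(.565,.064,.2,-.8)
o=ctrl.get_obs(); s=snapshot("wrist"); crop(s,"w18",120,60,260,190,3)
E
```

```text
clock: 29.23
tool_pos: [0.3728, -0.301, 0.2222]
orientation: [-90.0, 0.1, -1.1]
force: [-0.7, -0.2, -0.1]
opening: 0.0118
clock: 30.23
tool_pos: [0.5522, 0.044, 0.2081]
orientation: [-90.0, -0.1, -0.7]
force: [1.4, -1.2, -1.2]
opening: 0.0116
clock: 30.57
tool_pos: [0.5648, 0.0627, 0.203]
orientation: [-90.0, 0.1, -0.8]
force: [-0.8, -0.1, 0.1]
opening: 0.012
turn first [ 0.04  0.04 -0.07] then shift cm [0.02 0.3  0.13]  | shift before turn [0.02 0.3  0.13] t 30.5667
```

View pics/w18.png

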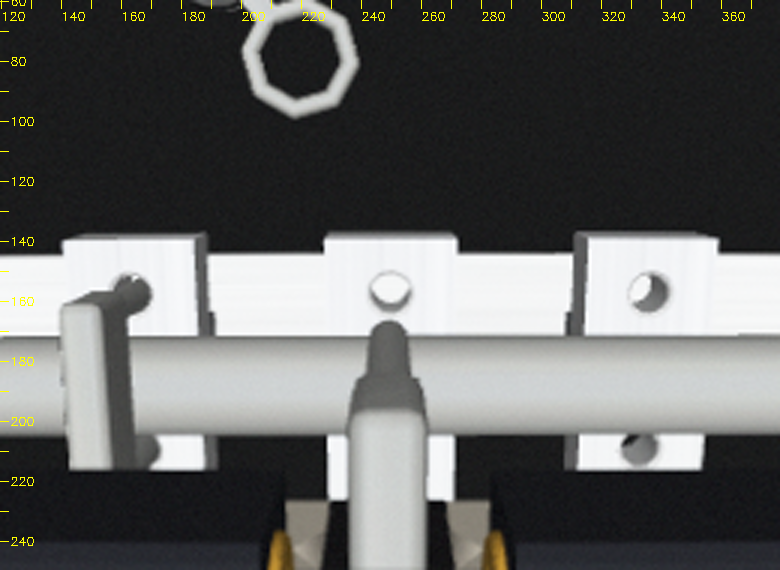

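Lower by about 6 cm, with the hole almost in line, then measure again up close.

```bash
python3 -m pendant '[[[0,0.5,0.05,0,0,0,0],[0,1.5,0,0,0,0,0],[0,2,0,0,0,0,0],[0,1.5,0,0,0,0,0],[0,0.7,0,0,0,0,0],[0,0,0,0,0,0,0],[0,0,0,0,0,0,0],[0,0,0,0,0,0,0]]]'; python3 - <<'E'
from h import *
o=ctrl.get_obs(); s=snapshot("wrist"); crop(s,"w19",170,100,160,120,5)
print(o["tool_pos"],o["orientation"])
E
```

```text
clock: 31.28
tool_pos: [0.5658, 0.0636, 0.1427]
orientation: [-90.0, -0.1, -0.8]
force: [0.5, 0.1, -0.0]
opening: 0.0115
[0.56583389 0.06360254 0.14271868] [-89.97509509  -0.09286735  -0.7703711 ]
```

View pics/w19.png

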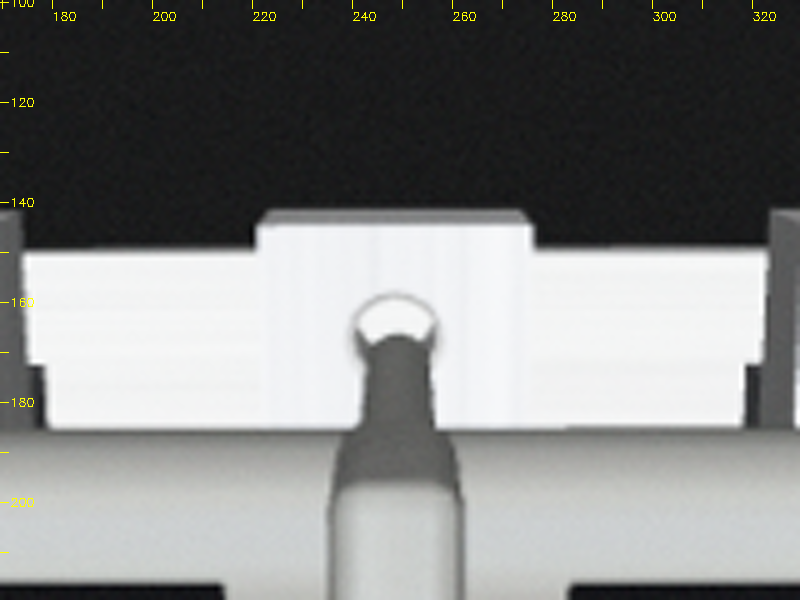

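```bash
python3 - <<'E'
from h import *
o=ctrl.get_obs(); s=snapshot("wrist")
f=lambda p:np.array(p)/5+[169.5,99.5]
rel(s,o,f,(395,294),(397,484),(398,336),.0066); print("add 0.6 to x")
E
```

```text
hole [-32.    82.8    1.37] crown end [-30.92 -21.4    1.56] leg outer [-28.64  66.1    1.79]
shift cm x by crown -0.71 by leg -0.79  z by crown -0.02 by leg -0.04
add 0.6 to x
```

```bash
python3 -m pendant '[[[-0.14,0.1,-0.03,0,0,0,0],[0,0.5,0,0,0,0,0],[0,0.5,0,0,0,0,0],[0,0.5,0,0,0,0,0],[0,0.3,0,0,0,0,0],[0,0,0,0,0,0,0]]]';python3 -m pendant '[[[0,0.4,0,0,0,0,0],[0,0.4,0,0,0,0,0],[0,0.4,0,0,0,0,0],[0,0.2,0,0,0,0,0],[0,0,0,0,0,0,0]]]'
```

```text
clock: 31.88
tool_pos: [0.5639, 0.0635, 0.1217]
orientation: [-90.0, 0.0, -0.8]
force: [1.7, 0.1, -2.5]
opening: 0.0118
clock: 32.3
tool_pos: [0.564, 0.0635, 0.1081]
orientation: [-90.0, -0.0, -0.8]
force: [3.2, -0.6, -2.4]
opening: 0.0118
```

```bash
python3 -m pendant '[[[0.05,0.3,0,0,0,0,0],[0,0.3,0,0,0,0,0],[0,0.2,0,0,0,0,0],[0,0,0,0,0,0,0]]]'
```

```text
clock: 32.63
tool_pos: [0.5641, 0.0634, 0.1]
orientation: [-90.0, 0.0, -0.8]
force: [0.9, -0.1, -2.1]
opening: 0.0113
```

```bash
python3 -m pendant '[[[0,0.2,0,0,0,0,0],[0,0.2,0,0,0,0,0],[0,0,0,0,0,0,0]]]';python3 -m pendant '[[[0,0.2,0,0,0,0,0],[0,0,0,0,0,0,0]]]'
```

```text
clock: 32.88
tool_pos: [0.5643, 0.0634, 0.0966]
orientation: [-90.0, 0.0, -0.8]
force: [-0.2, -0.1, 0.2]
opening: 0.0117
clock: 33.05
tool_pos: [0.5644, 0.0634, 0.0963]
orientation: [-90.0, -0.0, -0.7]
force: [-6.7, -0.2, 15.7]
opening: 0.0118
```

```bash
python3 -m pendant '[[[0,-0.3,0,0,0,0,0],[0,0,0,0,0,0,0.3],[0,0,0,0,0,0,0.5],[0,0,0,0,0,0,0.5],[0,0,0,0,0,0,0.5],[0,-1.5,0,0,0,0,0.5],[0,-2.5,0,0,0,0,0.5],[0,-1,0,0,0,0,0.3],[0,0,0,0,0,0,0],[0,0,0,0,0,0,0],[0,0,0,0,0,0,0],[0,0,0,0,0,0,0]]]'; python3 -m pendant '[[[0,0.5,0,0,0,0,0],[0,1,0,0,0,0,0],[0,0.7,0,0,0,0,0],[0,0.3,0,0,0,0,0],[0,0,0,0,0,0,0]]]'
```

```text
clock: 34.05
tool_pos: [0.5637, 0.0632, 0.1465]
orientation: [-90.0, 0.1, -0.8]
force: [0.0, 1.0, -0.3]
opening: 0.0162
clock: 34.47
tool_pos: [0.5635, 0.0631, 0.1209]
orientation: [-90.1, 0.1, -0.8]
force: [-0.2, -0.1, -0.0]
opening: 0.0002
```

```bash
python3 - <<'E'
from h import *
o=ctrl.get_obs();print(o["tool_pos"])
s=snapshot("wrist"); crop(s,"w20",0,0,512,384,1.5)
E
```

```text
[0.56348113 0.06312498 0.1209105 ]
```

View pics/w20.png

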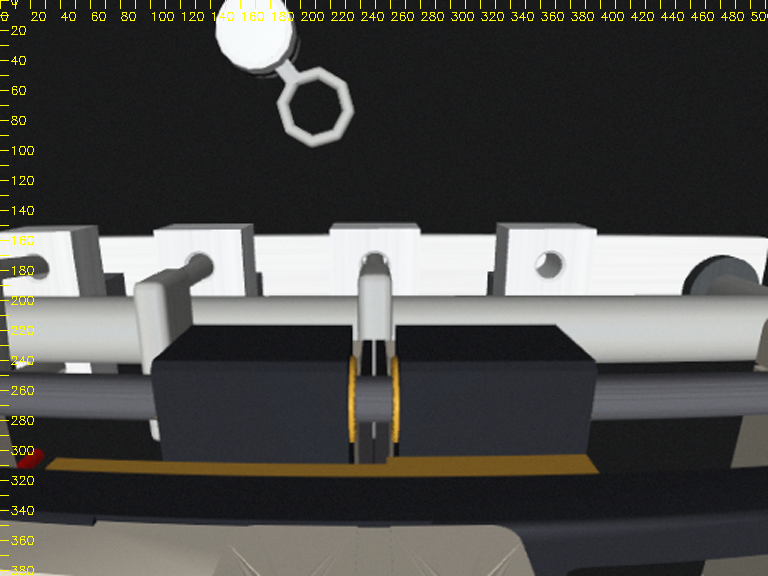

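```bash
python3 -m pendant '[[[0,0.1,0,0,0,0,0],[0,0.1,0,0,0,0,0],[0,0.1,0,0,0,0,0],[0,0.1,0,0,0,0,0],[0,0,0,0,0,0,0]]]';  python3 -m pendant '[[[0,0.1,0,0,0,0,0],[0,0,0,0,0,0,0]]]'
```

```text
clock: 34.93
tool_pos: [0.5645, 0.0635, 0.1187]
orientation: [-90.0, -0.0, -0.8]
force: [0.6, 0.8, 0.4]
opening: 0.0002
clock: 35.1
tool_pos: [0.5653, 0.0636, 0.1183]
orientation: [-90.0, -0.1, -0.7]
force: [1.2, 0.2, 3.4]
opening: 0.0006
```

```bash
python3 -m pendant '[[[0,-2,0,0,0,0,0.3],[0,-3,0,0,0,0,0.6],[0,-3,0,0,0,0,0.6],[0,-3,0,0,0,0,0.6],[0,-3,0,0,0,0,0.6],[0,-1,0,0,0,0,0.6],[0,0,1.5,0,0,0,0.6],[-0.5,0,2.7,0,0,0,0.6],[-0.5,0,2.7,0,0,0,0.6],[-0.5,0,2.7,0,0,0,0.6],[-0.5,0,2.7,0,0,0,0.6],[-0.5,0,2.7,0,0,0,0.6]]]';  python3 -m pendant '[[[-0.5,0,2.7,0,0,0,0.6],[-0.5,0,2.7,0,0,0,0.6],[-0.5,0,2.7,0,0,0,0.6],[-0.2,0,1.2,0,0,0,0.6],[0,0,0,0,0,0,0.6],[0,0,0,0,0,0,0.6]]]'; python3 - <<'E'
from h import *
delta(.52,.331,.18,-.8)
o=ctrl.get_obs(); s=snapshot("wrist"); crop(s,"w21",0,0,512,384,1.5)
print(proj(s,[[.568,.262,.170],[.520,.331,.204],[.520,.331,.16]],o)*1.5)
E
```

```text
clock: 36.1
tool_pos: [0.5401, 0.2152, 0.2662]
orientation: [-90.0, 0.1, -0.8]
force: [1.1, -0.6, 0.4]
opening: 0.0525
clock: 36.6
tool_pos: [0.5248, 0.3074, 0.2663]
orientation: [-90.1, 0.1, -0.7]
force: [-0.2, 0.2, 0.3]
opening: 0.0526
turn first [ 0.08  0.12 -0.09] then shift cm [-0.51  8.63  2.35]  | shift before turn [-0.5   8.62  2.37] t 36.6
[[289.78347558 369.61791409]
 [420.71466779 301.97858558]
 [413.32256084 280.26610761]]
```

View pics/w21.png

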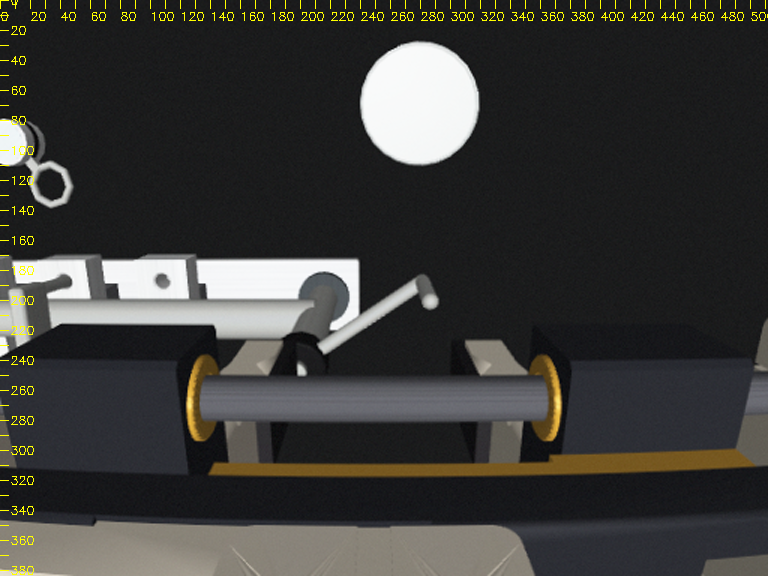

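```bash
python3 - <<'E'
from h import *
o=ctrl.get_obs(); s=snapshot("wrist"); crop(s,"w22",170,170,140,95,5.7)
f=lambda p:np.array(p)/1.5-.5
print("tip",onz(s,f((430,300)),.204,o)," head", onz(s,f((303,370)),.17,o))
t=snapshot("top"); crop(t,"t22",120,170,60,60,10)
E
```

```text
tip [0.51912049 0.3343305  0.204     ]  head [0.56822753 0.26823559 0.17      ]
```

View pics/w22.png

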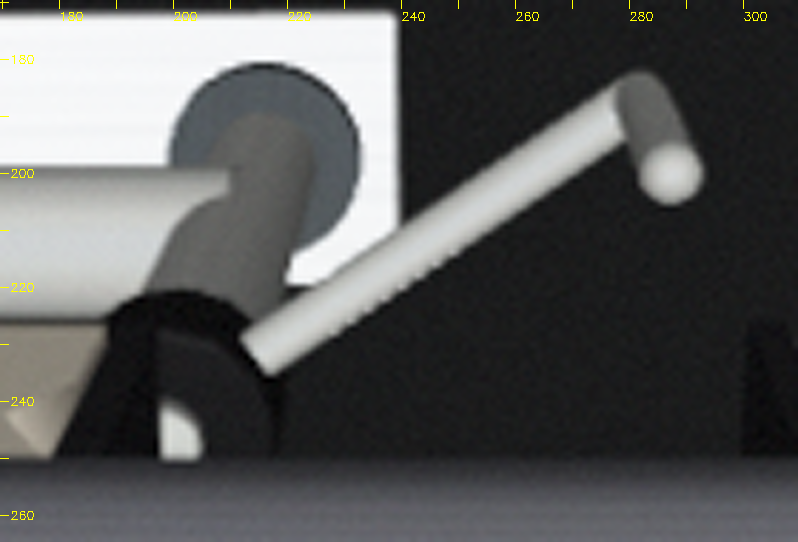

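```bash
python3 -m pendant '[[[-0.3,0,1.3,0,0,0,0.6],[-0.27,0.5,1.35,0,0,0,0.6],[0,1.5,0,0,0,0,0.6],[0,2,0,0,0,0,0.6],[0,2,0,0,0,0,0.6],[0,1.5,0,0,0,0,0.6],[0,0.9,0,0,0,0,0.5],[0,0,0,0,0,0,0.35],[0,0,0,0,0,0,0.35],[0,0,0,0,0,0,0.35]]]'; python3 - <<'E'
from h import *
delta(.519,.334,.18,-.8)
s=snapshot("wrist"); crop(s,"w23",0,0,512,384,1.5)
s=snapshot("scene"); crop(s,"s23",330,120,110,90,7)
E
```

```text
clock: 37.58
tool_pos: [0.5208, 0.3341, 0.1846]
orientation: [-89.9, -0.1, -0.8]
force: [-0.6, -0.7, 0.4]
opening: 0.0335
turn first [-0.05  0.05  0.07] then shift cm [-0.17  0.46 -0.01]  | shift before turn [-0.18  0.46 -0.01] t 37.5833
```

View pics/w23.png

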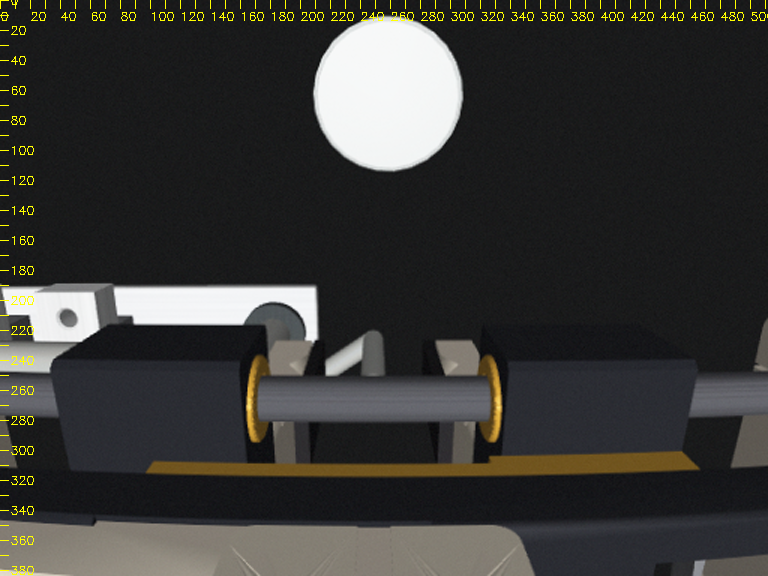

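View pics/s23.png

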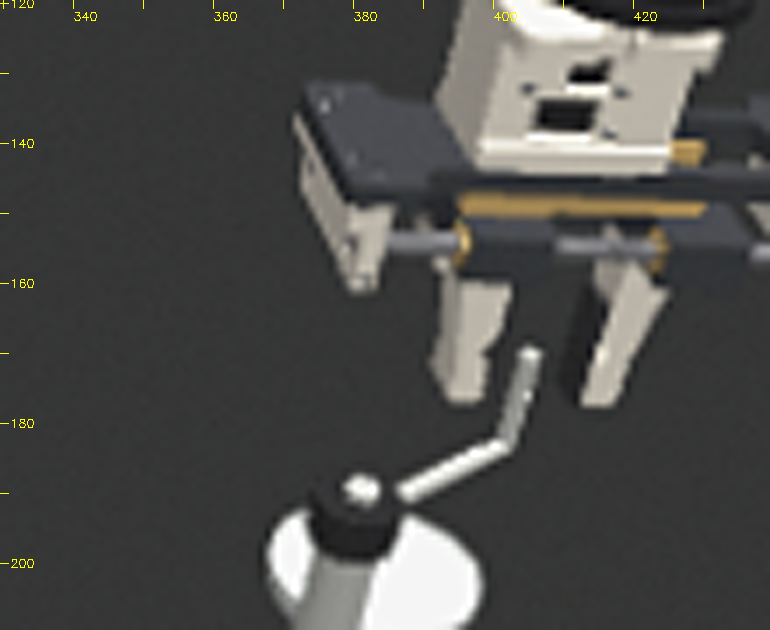

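```bash
python3 -m pendant '[[[-0.65,0,-0.45,0,0,0,0.35],[-0.65,0,-0.45,0,0,0,0.35],[-0.48,0,-0.57,0,0,0,0.35],[-0.47,0,-0.56,0,0,0,0.35],[-0.37,0,-0.64,0,0,0,0.35],[-0.37,0,-0.64,0,0,0,0.35],[-0.26,0,-0.7,0,0,0,0.35],[-0.25,0,-0.7,0,0,0,0.35],[-0.13,0,-0.73,0,0,0,0.35],[-0.13,0,-0.73,0,0,0,0.35],[-0.03,0,-0.62,0,0,0,0.35],[0,0,0,0,0,0,0.35]]]'; python3 - <<'E'
from h import *
delta(.483,.266,.18,-.8)
s=snapshot("wrist"); crop(s,"w24",0,0,512,384,1.5)
s=snapshot("scene"); crop(s,"s24",330,120,110,90,7)
E
```

```text
clock: 38.68
tool_pos: [0.4813, 0.265, 0.1836]
orientation: [-90.0, 0.0, -0.8]
force: [-0.3, 0.8, -1.0]
opening: 0.0306
turn first [ 0.   -0.   -0.01] then shift cm [0.17 0.36 0.11]  | shift before turn [0.17 0.36 0.11] t 38.6833
```

View pics/s24.png

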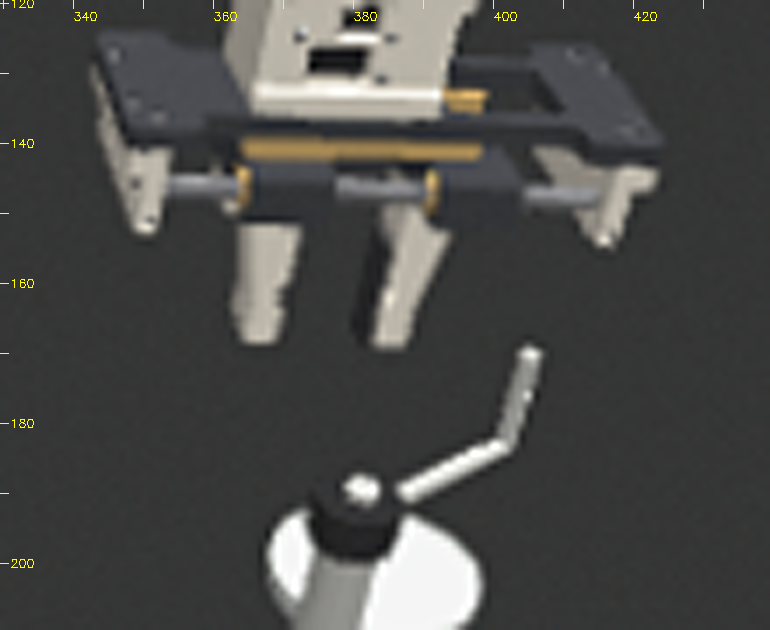

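View pics/w24.png

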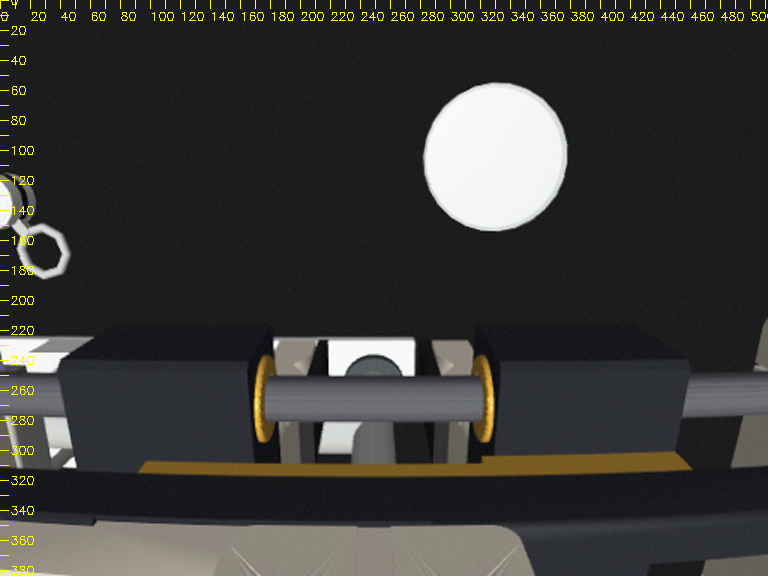

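The +y finger slipped past the prong, so the hook has not moved. I'll redo it with a narrow gap round the prong.

```bash
python3 -m pendant '[[[0,-2,0,0,0,0,0.5],[0,-2.5,0,0,0,0,0.5],[0.9,0,1.7,0,0,0,0.5],[0.9,0,1.7,0,0,0,0.5],[0.9,0,1.7,0,0,0,0.5],[1.0,0,1.7,0,0,0,0.5],[0,2.3,0,0,0,0,0.5],[0,2.5,0,0,0,0,0.3],[0,0,0,0,0,0,0.15],[0,0,0,0,0,0,0.15],[0,0,0,0,0,0,0.15],[0,0,0,0,0,0,0.15]]]'; python3 - <<'E'
from h import *
delta(.519,.334,.18,-.8)
s=snapshot("scene"); crop(s,"s25",330,120,110,90,7)
E
```

```text
clock: 39.78
tool_pos: [0.5201, 0.3343, 0.1824]
orientation: [-89.9, -0.1, -0.7]
force: [0.3, -0.2, -0.2]
opening: 0.017
turn first [-0.09  0.06  0.11] then shift cm [-0.11  0.24 -0.03]  | shift before turn [-0.11  0.24 -0.03] t 39.7833
```

View pics/s25.png

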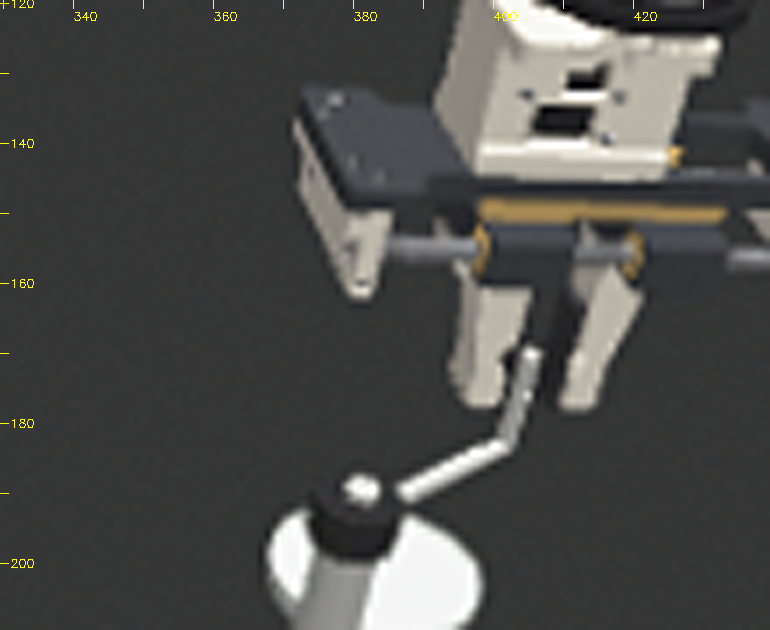

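```bash
python3 - <<'E'
from h import *
s=snapshot("scene"); o=ctrl.get_obs(); p=o["tool_pos"]
print("TCP",proj(s,p), "tip(.519,.334,.204)",proj(s,[.519,.334,.204]),"seat",proj(s,[.519,.334,.16]), "tip(.51)",proj(s,[.51,.334,.204]),proj(s,[.53,.334,.204]))
for d in silhouettes(s,"swivel")[:2]:print(d["bbox"],d["confidence"])
E
```

```text
TCP [[403.90197955 176.87081127]] tip(.519,.334,.204) [[405.7936992  169.80066447]] seat [[401.73286445 183.52345998]] tip(.51) [[404.72018709 167.92222922]] [[407.12700277 172.13665421]]
[373.9, 171.0, 32.8, 30.1] 0.79
[292.7, 273.7, 59.6, 49.9] 0.23
```

```bash
python3 -m pendant '[[[0,0,-0.45,0,0,0,0.15],[-0.65,0,-0.45,0,0,0,0.15],[-0.65,0,-0.45,0,0,0,0.15],[-0.48,0,-0.57,0,0,0,0.15],[-0.47,0,-0.56,0,0,0,0.15],[-0.37,0,-0.64,0,0,0,0.15],[-0.37,0,-0.64,0,0,0,0.15],[-0.26,0,-0.7,0,0,0,0.15],[-0.1,0,-0.7,0,0,0,0.15],[0,0,0,0,0,0,0.15]]]'; python3 - <<'E'
from h import *
delta(.483,.266,.18,-.8)
s=snapshot("scene"); crop(s,"s26",330,120,110,90,7)
E
```

```text
clock: 40.77
tool_pos: [0.4847, 0.2808, 0.1806]
orientation: [-90.0, 0.0, -0.8]
force: [-0.3, 0.2, -0.5]
opening: 0.0132
turn first [ 0.04 -0.   -0.03] then shift cm [-0.15  0.06 -1.48]  | shift before turn [-0.15  0.06 -1.48] t 40.7667
```

View pics/s26.png

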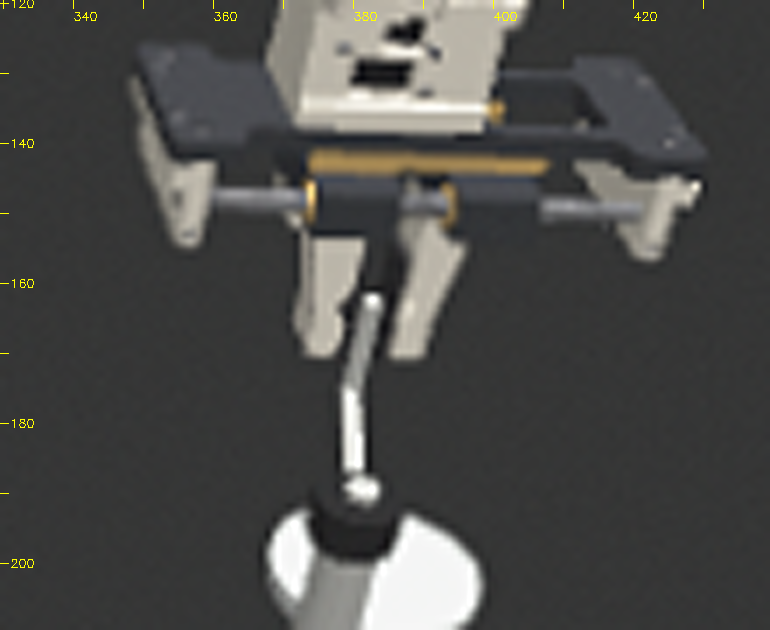

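```bash
python3 - <<'E'
from h import *
s=snapshot("scene")
f=lambda x,y:(330+x/7-.5,120+y/7-.5)
print("tip",onz(s,f(372,298),.204),"seat-ish",onz(s,f(349,385),.164),"cap",f(362,489),"cap pos z.175",onz(s,f(362,489),.175))
for t in (.483,.262,.204),(.483,.266,.204),(.483,.27,.204),(.483,.28,.204): print(t,proj(s,t))
E
```

```text
tip [0.48321486 0.28198159 0.204     ] seat-ish [0.48362157 0.28123373 0.164     ] cap (381.2142857142857, 189.35714285714286) cap pos z.175 [0.56797715 0.26190797 0.175     ]
(0.483, 0.262, 0.204) [[375.28874927 161.86781703]]
(0.483, 0.266, 0.204) [[376.75858782 161.89990399]]
(0.483, 0.27, 0.204) [[378.22749712 161.93207194]]
(0.483, 0.28, 0.204) [[381.89559789 162.01284485]]
```

```bash
python3 -m pendant '[[[-0.05,0,-0.6,0,0,0,0.15],[-0.05,0,-0.6,0,0,0,0.15],[-0.05,0,-0.36,0,0,0,0.15],[0,0,0,0,0,0,0],[0,0,0,0,0,0,0],[0,0,0,0,0,0,0],[0,0,0,0,0,0,0],[0,0,0,0,0,0,0]]]'; python3 - <<'E'
from h import *
delta(.483,.2652,.18,-.8); print(ctrl.get_obs()["opening"])
s=snapshot("scene"); crop(s,"s27",330,120,110,90,7)
E
```

```text
clock: 41.53
tool_pos: [0.4834, 0.2668, 0.1805]
orientation: [-90.0, 0.0, -0.8]
force: [-0.3, -0.8, 0.6]
opening: 0.0067
turn first [ 0.02  0.04 -0.01] then shift cm [-0.03  0.05 -0.16]  | shift before turn [-0.03  0.05 -0.16] t 41.5333
0.00672768280636104
```

View pics/s27.png

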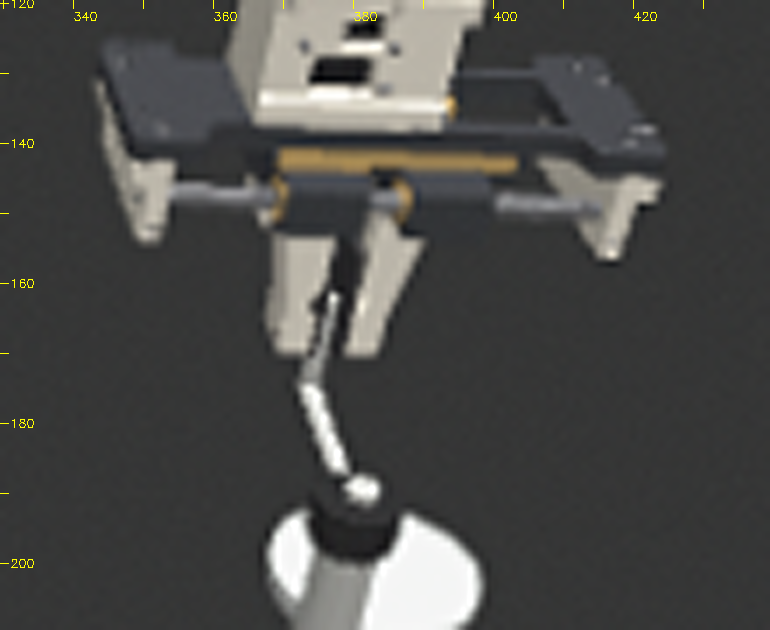

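```bash
python3 -m pendant '[[[0,0,0,0,0,0,0],[0,0,0,0,0,0,0],[0,0,0,0,0,0,0.15],[0,0,0,0,0,0,0.3],[0,0,0,0,0,0,0.3],[0,-2,0,0,0,0,0.3],[0,-3,0,0,0,0,0.3],[0,-3,0,0,0,0,0.3],[-1,-2,0,0,0,0,0.3],[-2,0,0,0,0,0,0.3],[-3,0,0,0,0,0,0.5],[-3,0,0,0,0,0,0.5]]]'; python3 -m pendant '[[[-3,0,0,0,0,0,0.5],[-2,0,0,0,0,0,0.5],[0,0,0,0,0,0,0.5],[0,0,0,0,0,0,0.5]]]'; python3 - <<'E'
from h import *
print(ctrl.get_obs()["tool_pos"])
s=snapshot("scene"); crop(s,"s28",350,150,60,60,10)
s=snapshot("top"); crop(s,"t28",120,170,60,60,10)
s=snapshot("wrist"); crop(s,"w28",0,0,512,384,1.5)
E
```

```text
clock: 42.58
tool_pos: [0.3929, 0.2681, 0.2806]
orientation: [-90.0, -0.0, -0.8]
force: [-1.6, 1.9, -0.6]
opening: 0.0347
clock: 42.92
tool_pos: [0.3428, 0.2691, 0.2813]
orientation: [-89.9, -0.1, -0.6]
force: [0.3, -0.4, -0.1]
opening: 0.0436
[0.34284769 0.26914133 0.28128567]
```

View pics/s28.png

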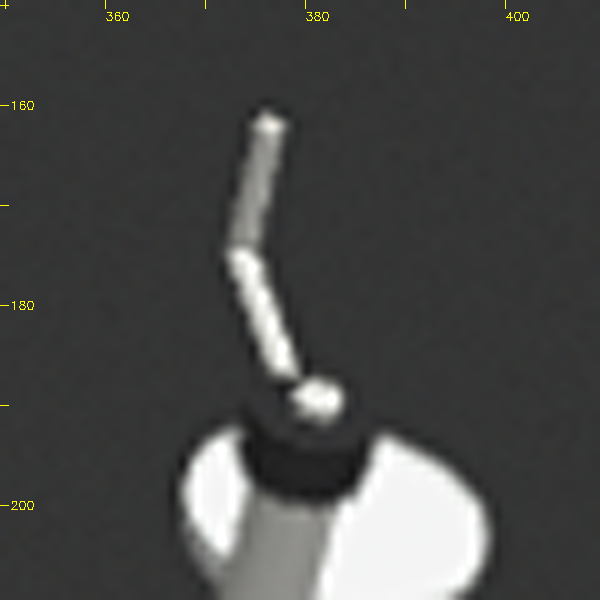

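View pics/t28.png

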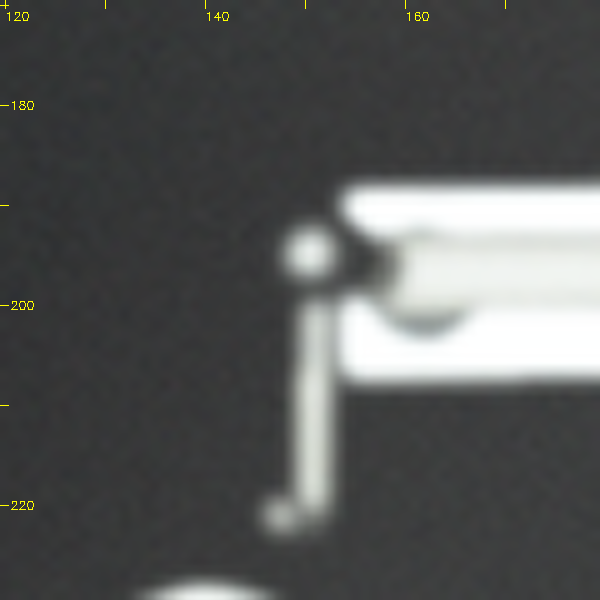

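View pics/w28.png

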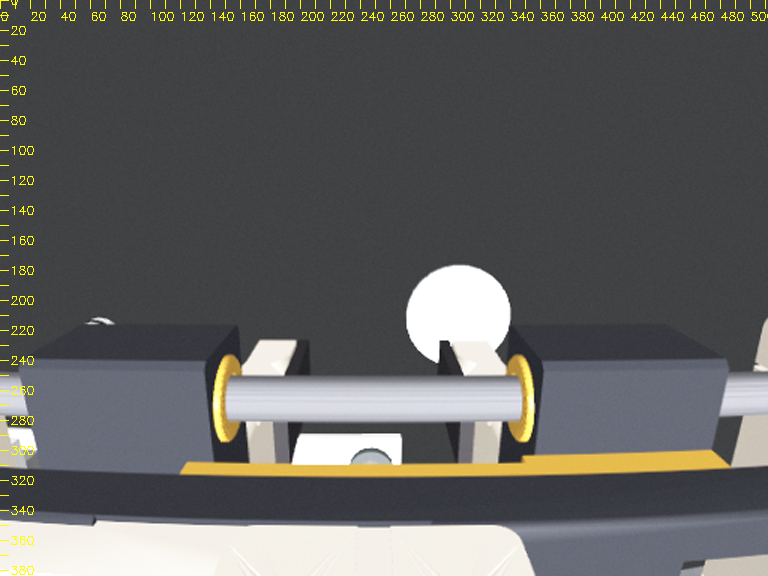

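```bash
python3 - <<'E'
from h import *
t=snapshot("top"); s=snapshot("scene")
T=lambda x,y:(120+x/10-.5,170+y/10-.5); S=lambda x,y:(350+x/10-.5,150+y/10-.5)
for n,c,a,b in [("top",t,T(316,310),T(313,500)),("sc",s,S(284,365),S(244,258))]:
    A=onz(c,a,.163);B=onz(c,b,.163);d=B-A;print(n,A,B,"angle from -x toward +y deg",np.degrees(np.arctan2(d[1],-d[0])))
print("tip",tri([ray(t,T(280,516)),ray(s,S(268,125))]),"cap",tri([ray(t,T(310,255)),ray(s,S(319,398))]))
# rail dir in top: base plate edge & rail
R1=lambda x,y:(110+x/(800/180)-.5,160+y/(800/180)-.5)
E
```

```text
top [0.55063398 0.26251849 0.163     ] [0.48890936 0.26392587 0.163     ] angle from -x toward +y deg 1.3061703103032627
sc [0.53676308 0.2638126  0.163     ] [0.48662651 0.2654837  0.163     ] angle from -x toward +y deg 1.9090243326567018
tip (array([0.48345935, 0.2643666 , 0.20390174]), [np.float64(0.00027519406547710717), np.float64(0.000275194065477134)]) cap (array([0.56783128, 0.261869  , 0.17502904]), [np.float64(0.000521968205835915), np.float64(0.0005219682058357971)])
```

```bash
python3 -c "
from h import *
delta(.43,.03,.2,32)"
```

```text
turn first [ 3.000e-02 -3.281e+01 -2.000e-02] then shift cm [ -5.37   8.03 -24.81]  | shift before turn [  8.94   8.04 -23.75] t 43.1667
```

```bash
python3 -m pendant '[[[0,0,0,0,-5.4,0,0.8],[0,0,0,0,-5.4,0,0.8],[0,0,0,0,-5.5,0,0.8],[0,0,0,0,-5.5,0,0.8],[0,0,0,0,-5.5,0,0.8],[0,0,0,0,-5.5,0,0.8],[-0.3,0.5,-1,0,0,0,0.8],[-0.5,1,-2.5,0,0,0,0.8],[-0.7,1,-3,0,0,0,0.8],[-0.7,1,-3,0,0,0,0.8],[-0.7,1,-3,0,0,0,0.8],[-0.7,1,-3,0,0,0,0.8]]]'; python3 -m pendant '[[[-0.7,1,-3,0,0,0,0.8],[-0.7,1,-3,0,0,0,0.8],[-0.4,0.5,-2.3,0,0,0,0.8],[0,0,-1,0,0,0,0.8],[0,0,0,0,0,0,0.8]]]'; python3 - <<'E'
from h import *
o=ctrl.get_obs(); print(o["tool_pos"],o["orientation"])
s=snapshot("wrist"); crop(s,"w29",0,0,512,384,1.5)
E
```

```text
clock: 44.17
tool_pos: [0.3954, 0.1162, 0.2248]
orientation: [-90.0, 0.0, 31.9]
force: [0.9, 0.5, 0.7]
opening: 0.07
clock: 44.58
tool_pos: [0.4295, 0.0273, 0.1995]
orientation: [-90.0, 0.1, 31.7]
force: [1.1, 0.5, 0.5]
opening: 0.0699
[0.42949379 0.02732294 0.1995189 ] [-90.00860788   0.13288524  31.69588827]
```

View pics/w29.png

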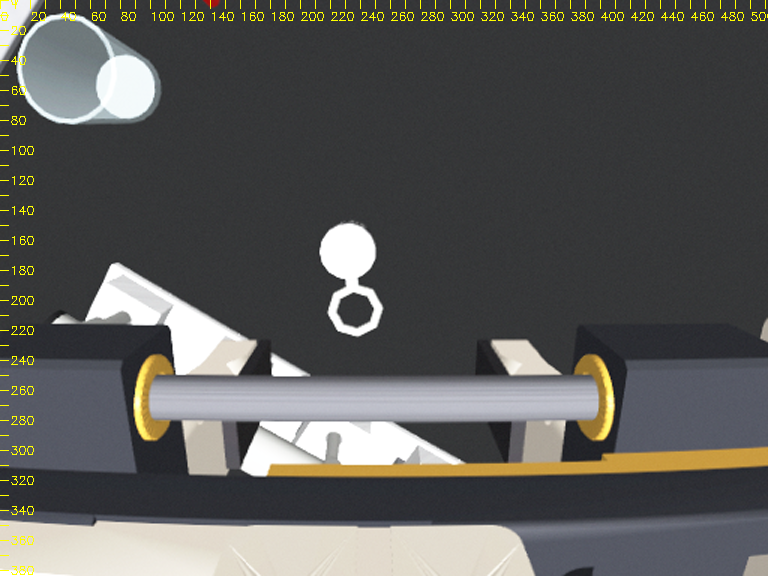

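```bash
python3 - <<'E'
from h import *
o=ctrl.get_obs(); s=snapshot("wrist"); f=lambda p:np.array(p)/1.5-.5
B=onz(s,f((348,251.5)),.026,o); E=onz(s,f((355.5,310)),.013,o)
print(B,E,np.linalg.norm((E-B)[:2]),np.degrees(np.arctan2(*(E-B)[1::-1])))
delta(B[0],B[1],.006,32); delta(B[0],B[1],.06,32)
E
```

```text
[0.43028667 0.0098328  0.026     ] [0.46658796 0.03731695 0.013     ] 0.04553199165764141 37.129809912581194
turn first [-0.01 -0.19 -0.06] then shift cm [-0.92 19.41 -1.69]  | shift before turn [-0.9  19.41 -1.69] t 44.6833
turn first [-0.01 -0.19 -0.06] then shift cm [-0.92 14.01 -1.69]  | shift before turn [-0.9  14.01 -1.69] t 44.6833
```

```bash
python3 -m pendant '[[[-0.4,1,-0.8,0,0,0,0.8],[-0.5,2,-0.9,0,0,0,0.8],[0,3,0,0,0,0,0.8],[0,3,0,0,0,0,0.8],[0,2.5,0,0,0,0,0.8],[0,1.5,0,0,0,0,0.8],[0,1,0,0,0,0,0.8],[0,0,0,0,0,0,0.8],[0,0,0,0,0,0,0.8]]]'; python3 - <<'E'
from h import *
o=ctrl.get_obs(); print(o["tool_pos"],o["orientation"])
delta(.4303,.0098,.006,32)
s=snapshot("wrist"); crop(s,"w30",0,0,512,384,1.5)
print(proj(s,[[.4303,.0098,.026]],o)*1.5)
E
```

```text
clock: 45.43
tool_pos: [0.4304, 0.0111, 0.0605]
orientation: [-90.0, 0.1, 32.1]
force: [0.0, 0.6, 0.9]
opening: 0.0699
[0.43039331 0.01113331 0.06049969] [-9.00021432e+01  6.14559612e-02  3.20636753e+01]
turn first [ 0.    0.06 -0.06] then shift cm [-0.08  5.45 -0.11]  | shift before turn [-0.07  5.45 -0.11] t 45.4333
[[367.45371996 328.37507632]]
```

View pics/w30.png

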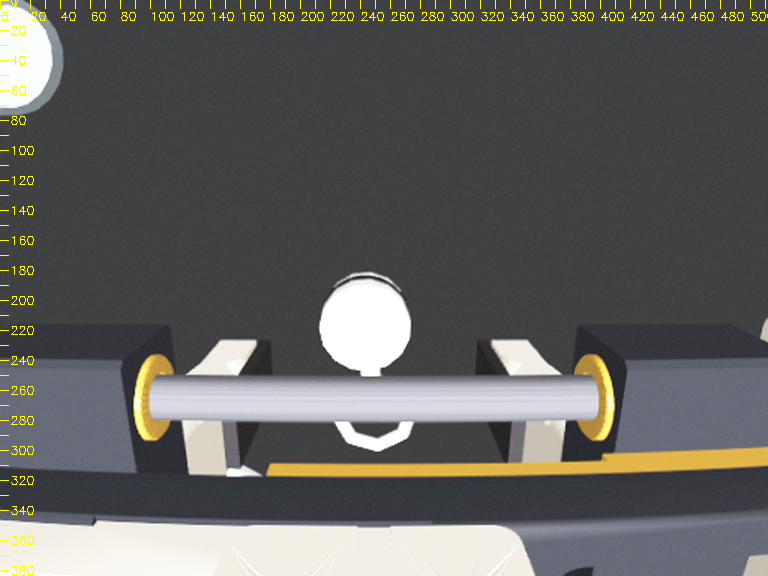

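```bash
python3 -m pendant '[[[-0.1,1,-0.1,0,0,0,0.8],[0,1.5,0,0,0,0,0.8],[0,1.3,0,0,0,0,0.8],[0,0.9,0,0,0,0,0.8],[0,0.6,0,0,0,0,0.8],[0,0,0,0,0,0,0.6],[0,0,0,0,0,0,0.3],[0,0,0,0,0,0,0.1],[0,0,0,0,0,0,0],[0,0,0,0,0,0,0],[0,0,0,0,0,0,0],[0,0,0,0,0,0,0]]]'; python3 -c "
from h import *
o=ctrl.get_obs();print(o['tool_pos'],o['opening'])"
```

```text
clock: 46.48
tool_pos: [0.4306, 0.0095, 0.008]
orientation: [-90.0, -0.0, 32.0]
force: [-1.3, 0.8, 5.8]
opening: 0.0372
[0.43061212 0.00950452 0.00800826] 0.037165878172395396
```

```bash
python3 -m pendant '[[[0,-0.7,0,0,0,0,0],[0,-1.5,0,0,0,0,0],[0,-2.5,0,0,0,0,0],[0,-3,0,0,0,0,0],[0,-3,0,0,0,0,0],[0,-3,0,0,0,0,0],[0,-3,0,0,0,0,0],[0,-3,0,0,0,0,0],[0,-3,0,0,0,0,0],[0,-2.5,0,0,0,0,0],[0,-1.5,0,0,0,0,0],[0,-0.7,0,0,0,0,0]]]'; python3 -m pendant '[[[0,0,0,0,3,0,0],[0,0,0,0,5,0,0],[0,0,0,0,5,0,0],[0,0,0,0,5,0,0],[0,0,0,0,5,0,0],[0,0,0,0,5,0,0],[0,0,0,0,5,0,0],[0,0,0,0,3.5,0,0],[0,0,0,0,1.4,0,0],[0,0,0,0,0,0,0]]]'; python3 - <<'E'
from h import *
o=ctrl.get_obs();print(o['tool_pos'],o["orientation"],o['opening'])
delta(.4385,.2674,.26,-5.9)
s=snapshot("wrist"); crop(s,"w31",0,0,512,384,1.5)
E
```

```text
clock: 47.48
tool_pos: [0.4308, 0.0094, 0.2844]
orientation: [-90.0, -0.2, 32.0]
force: [0.6, 0.3, -0.6]
opening: 0.0373
clock: 48.32
tool_pos: [0.4298, 0.0092, 0.281]
orientation: [-90.0, 0.1, -5.9]
force: [0.6, 0.6, -0.1]
opening: 0.0373
[0.42978889 0.00921774 0.28097179] [-9.00221329e+01  6.62716962e-02 -5.87301975e+00] 0.03727385859722532
turn first [ 0.02  0.03 -0.07] then shift cm [-1.79  2.1  25.77]  | shift before turn [-1.77  2.09 25.77] t 48.3167
```

View pics/w31.png

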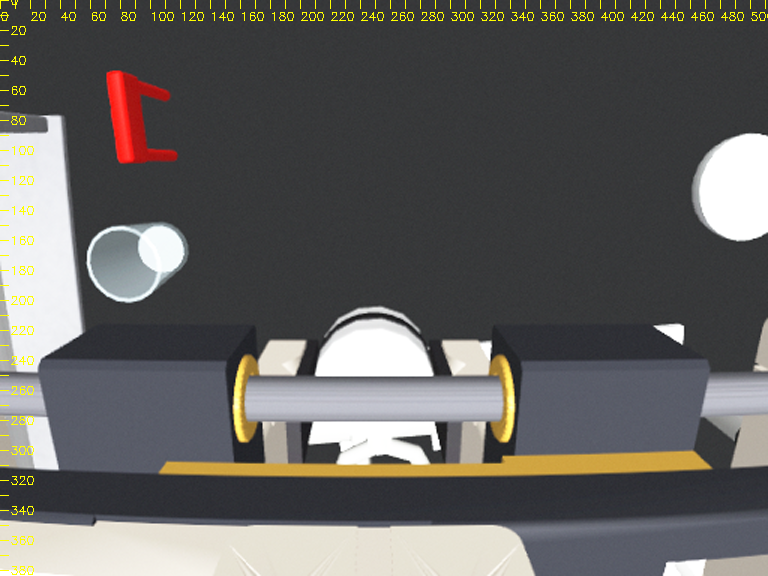

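```bash
python3 -m pendant '[[[-0.1,0,1,0,0,0,0],[-0.2,0,2.2,0,0,0,0],[-0.2,0,2.8,0,0,0,0],[-0.2,0,3,0,0,0,0],[-0.2,0,3,0,0,0,0],[-0.2,0,3,0,0,0,0],[-0.2,0,3,0,0,0,0],[-0.2,0,3,0,0,0,0],[-0.2,0,2.5,0,0,0,0],[-0.1,0.7,1.5,0,0,0,0],[0,1,0.7,0,0,0,0],[0,0,0,0,0,0,0]]]'; python3 - <<'E'
from h import *
o=ctrl.get_obs();print(o['tool_pos'],o["orientation"],o['opening'])
delta(.4385,.2674,.23,-5.9)
s=snapshot("scene"); crop(s,"s32",330,110,110,90,7)
s=snapshot("top"); crop(s,"t32",110,170,90,80,8)
E
```

```text
clock: 49.37
tool_pos: [0.4375, 0.2673, 0.2616]
orientation: [-90.2, 0.2, -5.8]
force: [-0.1, -1.2, -1.0]
opening: 0.0374
[0.43747397 0.26731867 0.26164079] [-90.16771162   0.16778031  -5.76207838] 0.03736145720335668
turn first [ 0.17  0.14 -0.17] then shift cm [0.1  3.16 0.02]  | shift before turn [0.11 3.16 0.03] t 49.3667
```

View pics/s32.png

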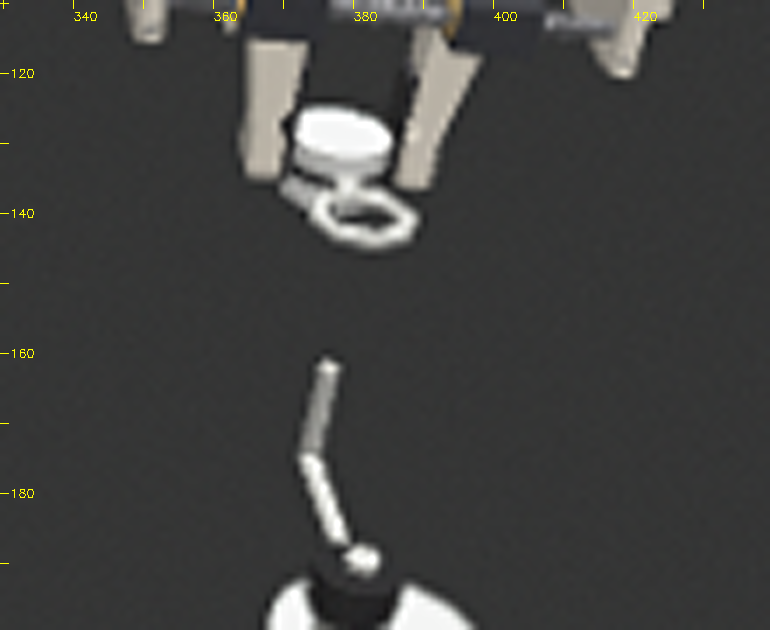

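View pics/t32.png

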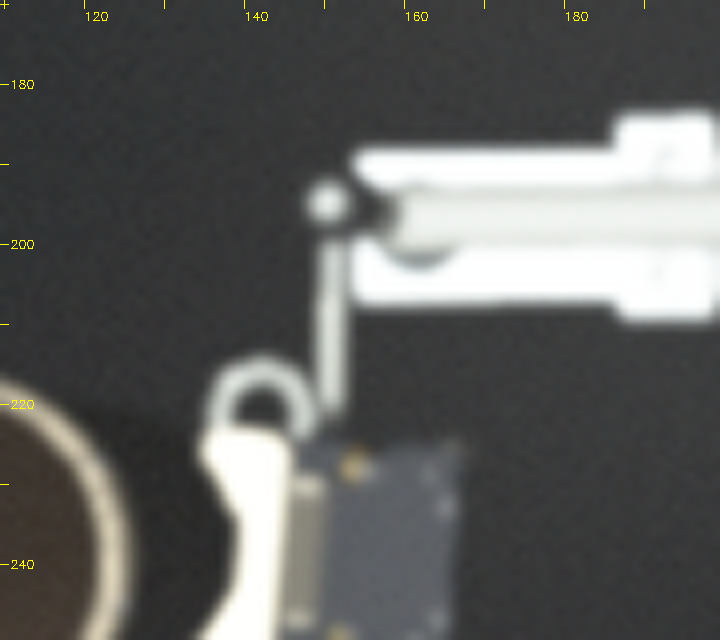

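```bash
python3 - <<'E'
from h import *
s=snapshot("scene");t=snapshot("top"); o=ctrl.get_obs()
S=lambda x,y:(330+x/7-.5,110+y/7-.5); T=lambda x,y:(110+x/8-.5,170+y/8-.5)
print("ring sc",onz(s,S(365,216),.2666),"tip sc",onz(s,S(329,366),.204))
print("ring top",onz(t,T(262,413),.2666))
print("tri",tri([ray(s,S(365,216)),ray(t,T(262,413))]))
e,d=ray(s,S(365,216));print(o["tool_pos"])
E
```

```text
ring sc [0.4776391 0.2676725 0.2666   ] tip sc [0.48244546 0.26543691 0.204     ]
ring top [0.48281697 0.26360196 0.2666    ]
tri (array([0.48307803, 0.26422635, 0.26931164]), [np.float64(0.0013556644216823667), np.float64(0.001355664421682358)])
[0.43868788 0.26590057 0.2647981 ]
```

```bash
python3 -m pendant '[[[0,0.5,0,0,0,0,0],[0,1,0,0,0,0,0],[0,1.3,0,0,0,0,0],[0,1.3,0,0,0,0,0],[0,1,0,0,0,0,0],[0,0.7,0,0,0,0,0],[0,0.7,0,0,0,0,0],[0,0.5,0,0,0,0,0],[0,0,0,0,0,0,0],[0,0,0,0,0,0,0]]]'; python3 - <<'E'
from h import *
o=ctrl.get_obs();print(o['tool_pos'],o["force"],o['opening'])
s=snapshot("scene"); crop(s,"s33",330,110,110,90,7)
s=snapshot("top"); crop(s,"t33",110,170,90,80,8)
E
```

```text
clock: 50.4
tool_pos: [0.4387, 0.2669, 0.1946]
orientation: [-90.0, -0.0, -5.9]
force: [0.1, 0.2, 0.5]
opening: 0.0373
[0.43871395 0.26685763 0.19459353] [0.07856852 0.17628124 0.486557  ] 0.03731966622488876
```

View pics/s33.png

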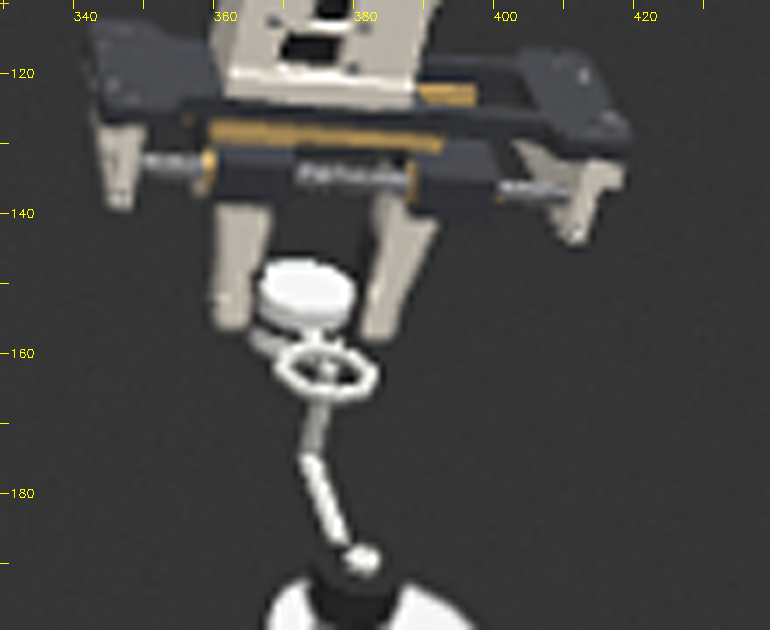

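View pics/t33.png

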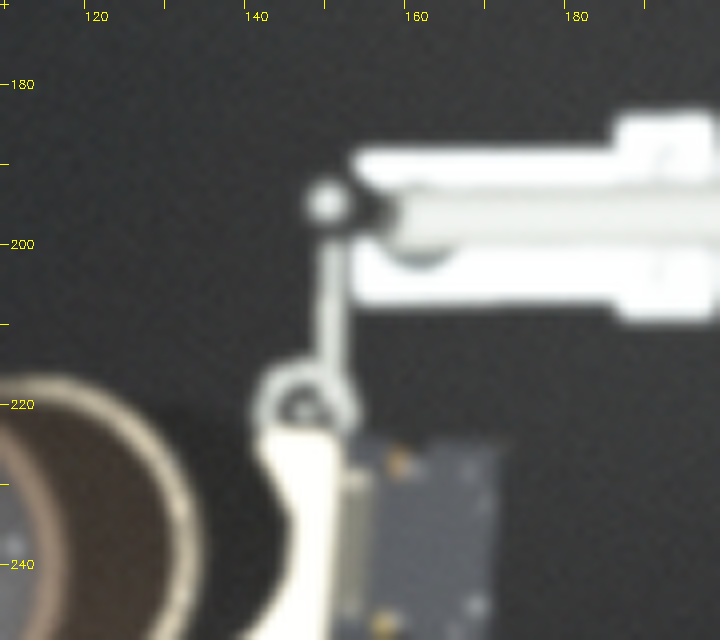

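```bash
python3 -m pendant '[[[0,0.5,0,0,0,0,0],[0,0.7,0,0,0,0,0],[0,0.5,0,0,0,0,0],[0,0.2,0,0,0,0,0],[0,0,0,0,0,0,0]]]'; python3 -m pendant '[[[0.06,0.39,0,0,0,-5,0],[0.06,0.39,0,0,0,-5,0],[0.06,0.39,0,0,0,-5,0],[0.06,0.39,0,0,0,-5,0],[0,0,0,0,0,0,0]]]';  python3 - <<'E'
from h import *
o=ctrl.get_obs();print(o['tool_pos'],o["force"],o['opening'])
s=snapshot("scene"); crop(s,"s34",330,110,110,90,7)
E
```

```text
clock: 50.92
tool_pos: [0.4383, 0.2665, 0.1747]
orientation: [-90.1, 0.1, -5.9]
force: [0.5, 0.4, -1.1]
opening: 0.0372
clock: 51.33
tool_pos: [0.4559, 0.2538, 0.1697]
orientation: [-90.2, -17.3, -4.2]
force: [-14.8, -0.7, -4.7]
opening: 0.0368
[0.45585273 0.25383938 0.16973604] [-14.81970037  -0.69816658  -4.7048003 ] 0.036849733111851725
```

View pics/s34.png

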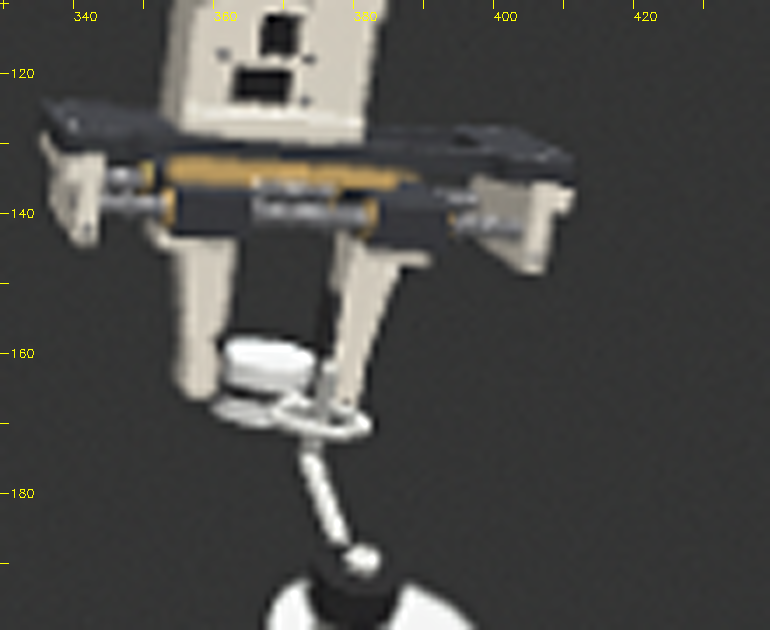

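```bash
python3 -m pendant '[[[0,0,0,0,0,0,0],[0,0,0,0,0,0,0]]]'; python3 -c "
from h import *
o=ctrl.get_obs();print(o['joint_pos'].round(1),o['tool_pos'])"
```

```text
clock: 51.55
tool_pos: [0.456, 0.2547, 0.1696]
orientation: [-90.1, -17.1, -4.6]
force: [-20.1, 0.9, -4.6]
opening: 0.0372
[  61.2    1.2  -43.4   24.3  -40.9 -173.6] [0.4560031  0.25471147 0.16961319]
```

```bash
python3 - <<'E'
from h import *
o=ctrl.get_obs();Rt=R.from_euler("xyz",o["orientation"],degrees=True)
print("ring world",o["tool_pos"]+Rt.apply([.045,-.005,.004]))
delta(.4385,.2668,.176,-5.9)
E
```

```text
ring world [0.49772978 0.25539096 0.18762491]
turn first [-0.1   1.3  17.11] then shift cm [-1.87 -0.64  1.02]  | shift before turn [-1.57 -1.15  1.06] t 51.55
```

```bash
python3 -m pendant '[[[-0.5,-0.2,0.25,0,0.3,4.2,0],[-0.4,-0.3,0.26,0,0.3,4.3,0],[-0.4,-0.3,0.26,0,0.3,4.3,0],[-0.3,-0.3,0.26,0,0.3,4.3,0],[0,0,0,0,0,0,0],[0,0,0,0,0,0,0]]]'; python3 - <<'E'
from h import *
o=ctrl.get_obs();print(o["joint_pos"].round(1),o["force"])
delta(.4385,.2668,.176,-5.9)
s=snapshot("scene"); crop(s,"s35",330,110,110,90,7)
E
```

```text
clock: 52.05
tool_pos: [0.4437, 0.2694, 0.1801]
orientation: [-89.6, -0.4, -5.8]
force: [-0.2, -0.9, -0.6]
opening: 0.0376
[  53.1    7.6  -23.2    0.2  -58.7 -149. ] [-0.21605967 -0.92051788 -0.619     ]
turn first [-0.37  0.07  0.39] then shift cm [-0.49  0.41 -0.31]  | shift before turn [-0.49  0.4  -0.31] t 52.05
```

View pics/s35.png

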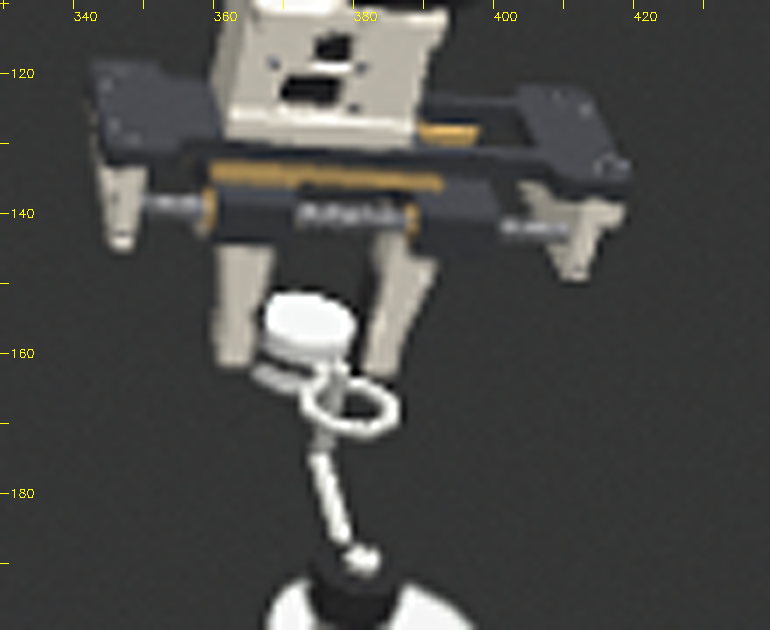

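```bash
python3 -m pendant '[[[-0.25,0,-0.15,-0.2,0,0.4,0],[-0.25,0,-0.15,0,0,0,0],[0,0,0,0,0,0,0],[0,0,0,0,0,0,0]]]'; python3 - <<'E'
from h import *
o=ctrl.get_obs();print(o["force"])
delta(.4385,.2668,.176,-5.9)
s=snapshot("scene"); crop(s,"s36",345,135,60,60,10)
s=snapshot("top"); crop(s,"t36",120,170,60,60,10)
E
```

```text
clock: 52.43
tool_pos: [0.4366, 0.2666, 0.1803]
orientation: [-89.8, 0.1, -5.6]
force: [-0.2, 0.1, -0.7]
opening: 0.0376
[-0.1559026   0.12138512 -0.65616017]
turn first [-0.16  0.25 -0.06] then shift cm [0.18 0.43 0.04]  | shift before turn [0.19 0.43 0.03] t 52.4333
```

View pics/s36.png

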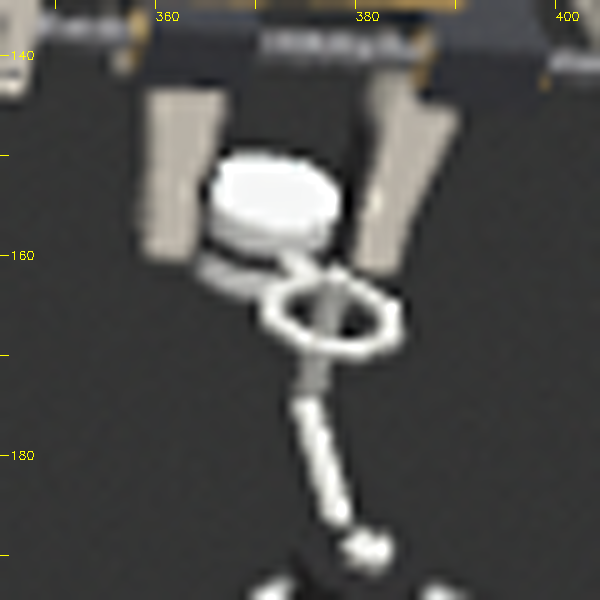

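View pics/t36.png

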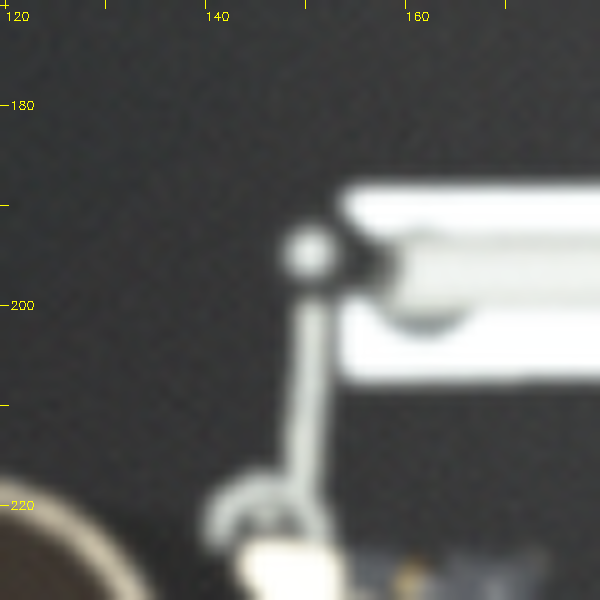

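```bash
python3 -m pendant '[[[0.15,0,-0.3,0,0,0,0],[0,0,-0.3,0,0,0,0],[0,0,-0.3,0,0,0,0],[0,0,-0.2,0,0,0,0],[0,0,0,0,0,0,0],[0,0,0,0,0,0,0]]]'; cat > ang.py <<'E'
from h import *
import sys
n=sys.argv[1]
s=snapshot("scene"); crop(s,"s"+n,345,135,60,60,10)
t=snapshot("top"); crop(t,"t"+n,120,170,60,60,10)
o=ctrl.get_obs();print(o["tool_pos"],o["force"])
# arm centroid rows in top picture between pivot and ring
g=t["image"].astype(float).mean(2)
pts=[]
for v in range(201,216):
    row=g[v,144:153]-g[v,143:153].min()
    w=np.clip(row-25,0,None)
    u=(w*np.arange(144,153)).sum()/w.sum(); pts.append(onz(t,(u,v),.163)[:2])
pts=np.array(pts); k=np.polyfit(pts[:,0],pts[:,1],1); print("top arm angle deg",np.degrees(np.arctan(-k[0])), "resid mm",1000*np.abs(np.polyval(k,pts[:,0])-pts[:,1]).max())
E
python3 ang.py 37
```

```text
clock: 53.03
tool_pos: [0.4376, 0.2555, 0.1802]
orientation: [-89.8, 0.1, -5.7]
force: [0.5, 0.2, -1.0]
opening: 0.0369
[0.43764081 0.25570639 0.18015853] [-0.05414885  0.03192279 -0.4048878 ]
top arm angle deg 3.6901660894012167 resid mm 0.39355470612434384
```

View pics/t37.png

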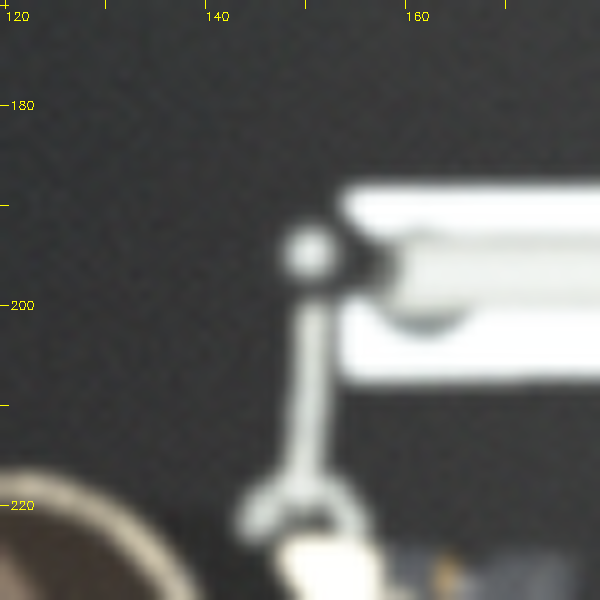

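View pics/s37.png

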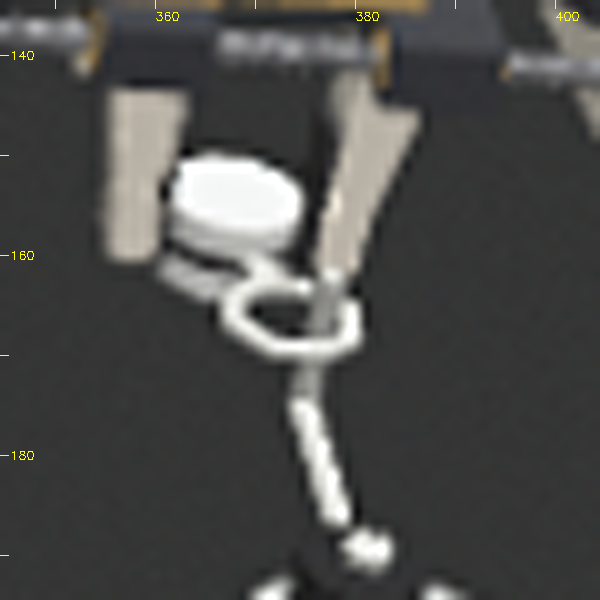

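```bash
python3 -m pendant '[[[0,0,-0.15,0,0,0,0],[0,0,-0.15,0,0,0,0],[0,0,0,0,0,0,0],[0,0,0,0,0,0,0]]]'; python3 ang.py 38
```

```text
clock: 53.47
tool_pos: [0.4374, 0.2527, 0.1802]
orientation: [-89.8, 0.1, -5.7]
force: [0.4, -0.1, -1.4]
opening: 0.0372
[0.43736224 0.25273719 0.18018341] [ 1.59559232 -0.29803291 -0.79293557]
top arm angle deg 1.5116459793006225 resid mm 0.22433396005250295
```

```bash
python3 -m pendant '[[[0,0,-0.12,0,0,0,0],[0,0,0,0,0,0,0],[0,0,0.4,0,0,0,0],[0,0,0.4,0,0,0,0],[0.05,0,0.15,0,0,0,0],[0,0,0,0,0,0,0]]]'; python3 ang.py 39
```

```text
clock: 54.07
tool_pos: [0.4387, 0.2614, 0.1801]
orientation: [-89.9, 0.1, -5.7]
force: [-0.3, -0.6, -0.6]
opening: 0.0372
[0.43850756 0.26105001 0.18000929] [-0.3469513  -0.13075078  0.07707978]
top arm angle deg 1.7862963973964876 resid mm 0.16791240437741273
```

View pics/s39.png

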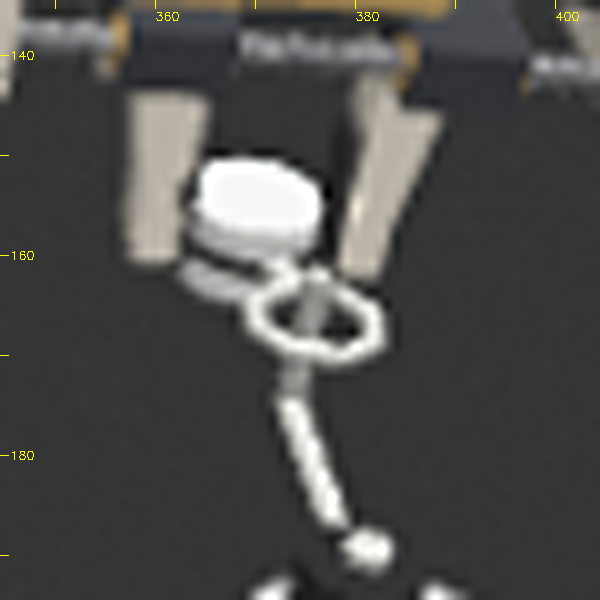

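View pics/t39.png

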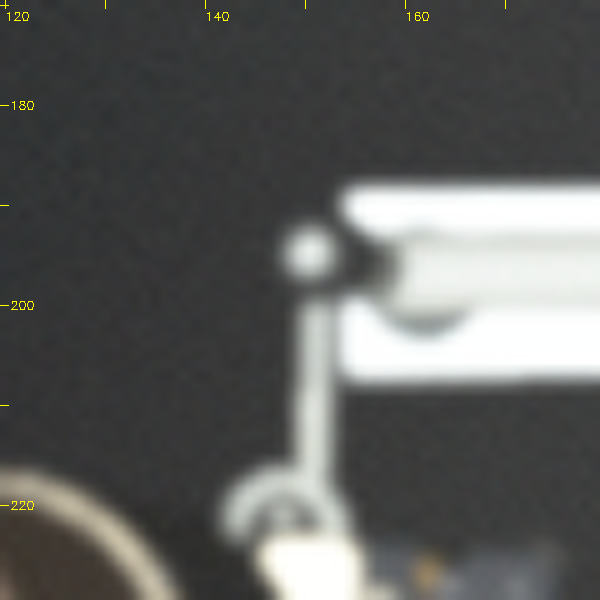

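```bash
python3 -m pendant '[[[0,0.4,0,0,0,0,0],[0,0.4,0,0,0,0,0],[0,0.3,0,0,0,0,0],[0,0.2,0,0,0,0,0],[0,0,0,0,0,0,0],[0,0,0,0,0,0,0]]]'; python3 ang.py 40
```

```text
clock: 54.67
tool_pos: [0.4386, 0.2609, 0.167]
orientation: [-89.9, 0.1, -5.7]
force: [0.1, -0.2, -0.8]
opening: 0.0373
[0.43868089 0.26108935 0.16726772] [ 0.73791458  0.01937201 -0.4486239 ]
top arm angle deg 1.823552612182912 resid mm 0.19381477401736458
```

View pics/s40.png

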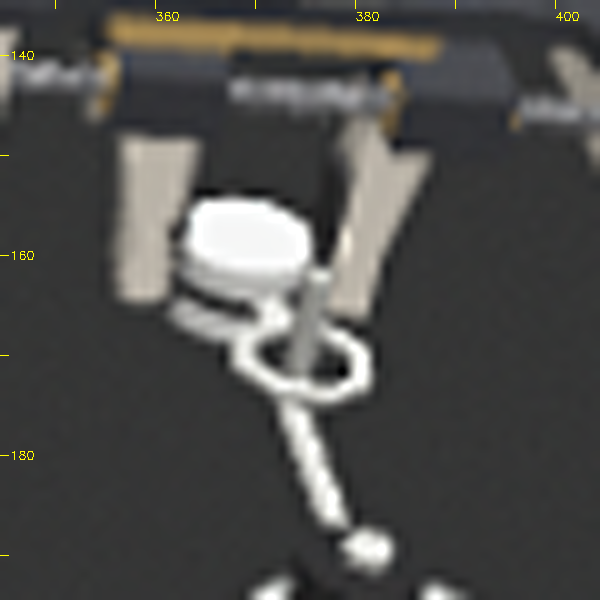

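```bash
python3 -m pendant '[[[0,0.2,0,0,0,0,0],[0,0.2,0,0,0,0,0],[0,0,0,0,0,0,0],[0,0,0,0,0,0,0]]]';python3 -m pendant '[[[0,0.2,0,0,0,0,0],[0,0,0,0,0,0,0],[0,0,0,0,0,0,0]]]'; python3 ang.py 41
```

```text
clock: 55.1
tool_pos: [0.4387, 0.2611, 0.1632]
orientation: [-89.8, 0.1, -5.7]
force: [0.1, 1.4, 0.6]
opening: 0.0371
clock: 55.35
tool_pos: [0.4387, 0.2612, 0.1614]
orientation: [-89.8, 0.1, -5.7]
force: [-1.3, -0.7, 3.1]
opening: 0.0369
[0.43865745 0.26113675 0.16136542] [-0.74554898 -0.26708641  2.4886749 ]
top arm angle deg 1.7600735442512296 resid mm 0.19565602896093326
```

View pics/s41.png

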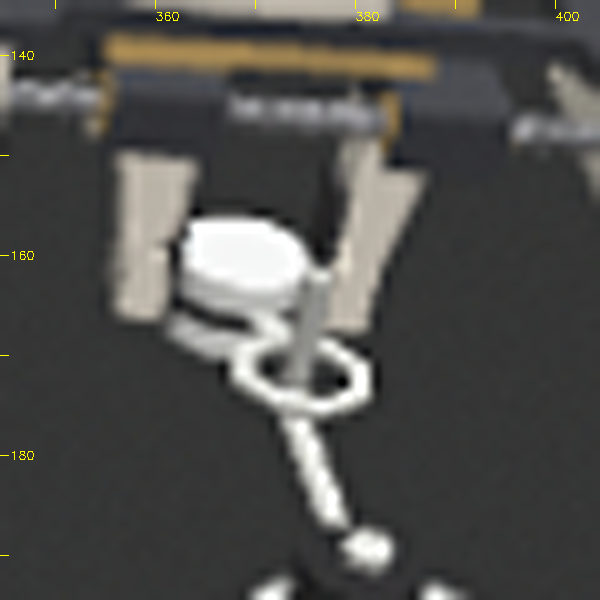

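```bash
python3 -m pendant '[[[0,0,0,0,0,0,0.9],[0,0,0,0,0,0,0.9],[0,0,0,0,0,0,0.9],[0,0,0,0,0,0,0.9],[0,0,0,0,0,0,0.9],[0,0,0,0,0,0,0.9],[0,0,0,0,0,0,0.9],[0,0,0,0,0,0,0.9],[0,0,0,0,0,0,0.9],[0,0,0,0,0,0,0.9]]]'; python3 ang.py 42
```

```text
clock: 56.28
tool_pos: [0.4386, 0.261, 0.1612]
orientation: [-89.8, 0.1, -5.7]
force: [-1.3, -0.0, 0.3]
opening: 0.0787
[0.43862299 0.26101167 0.16116768] [ 0.59834488  0.02807186 -0.87636346]
top arm angle deg 4.197162556634157 resid mm 2.0911888641415577
```

View pics/s42.png

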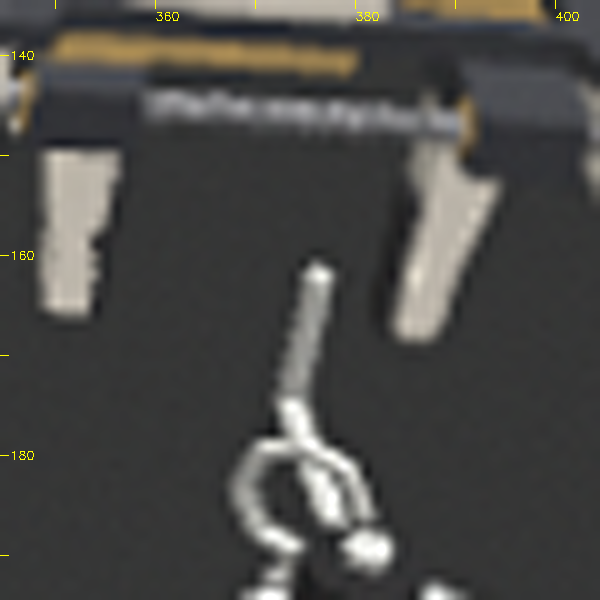

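```bash
python3 -m pendant '[[[-1,0,0,0,0,0,0.9],[-2,-1,0,0,0,0,0.9],[-2,-2.5,0,0,0,0,0.9],[-1,-3,0,0,0,0,0.9],[0,-3,0,0,0,0,0.9],[0,-2,0,0,0,0,0.9],[0,0,-1.5,0,0,0,0.9],[0,0,-3,0,0,0,0.9],[0,0,-3,0,0,0,0.9],[0,0,-3,0,0,0,0.9],[0,0,-3,0,0,0,0.9],[0,0,0,0,0,0,0.9]]]'; python3 - <<'E'
from h import *
print(ctrl.get_obs()["tool_pos"])
s=snapshot("scene"); crop(s,"s43",215,140,200,130,4); crop(s,"s43b",340,150,70,70,8.5)
t=snapshot("top"); crop(t,"t43",110,120,240,170,3.3); crop(t,"t43b",120,170,60,60,10)
E
```

```text
clock: 57.38
tool_pos: [0.3639, 0.1285, 0.2756]
orientation: [-89.8, 0.1, -5.8]
force: [-0.4, -0.7, -0.6]
opening: 0.0788
[0.36387849 0.12845435 0.27563433]
```

View pics/s43.png

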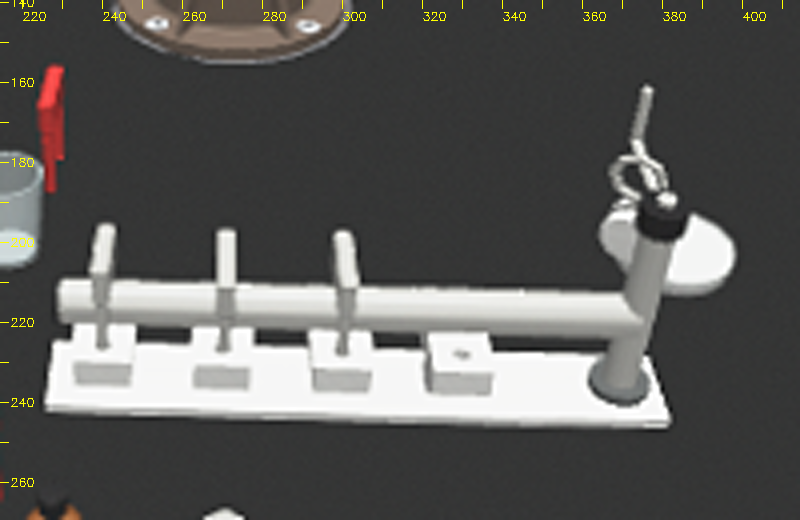

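View pics/s43b.png

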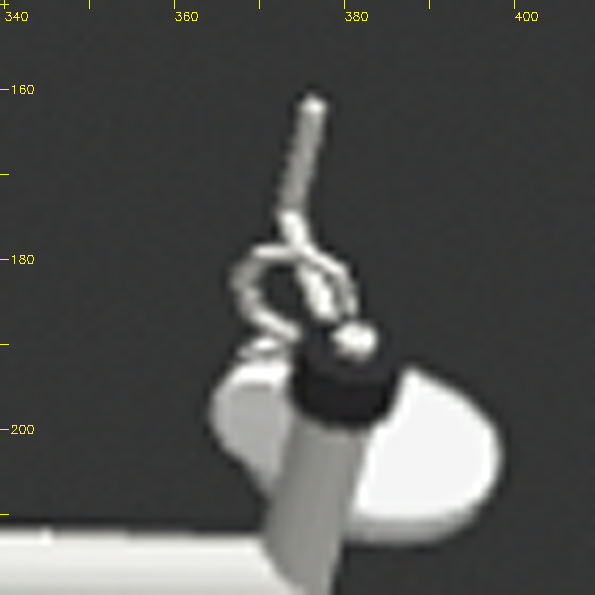

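View pics/t43.png

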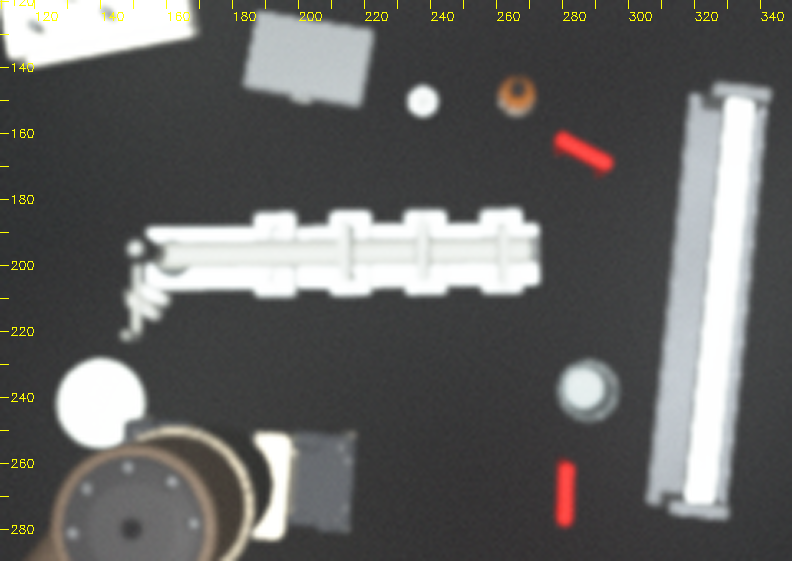

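View pics/t43b.png

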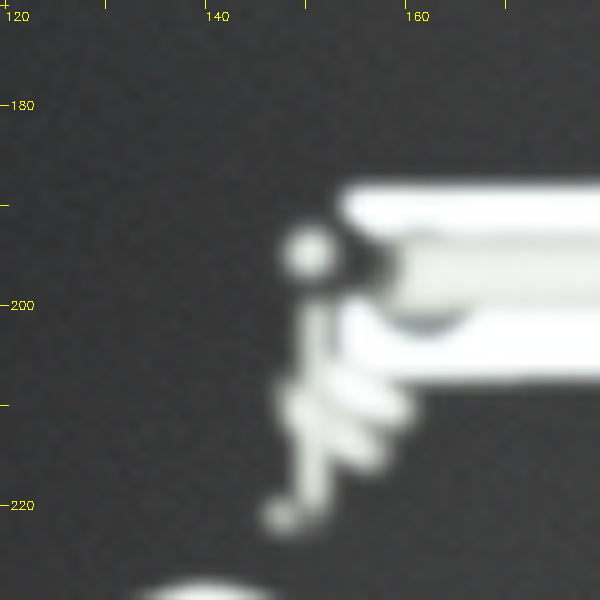

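```bash
for i in 1 2; do python3 -m pendant '[[[0,0,0,0,0,0,0.9],[0,0,0,0,0,0,0.9],[0,0,0,0,0,0,0.9],[0,0,0,0,0,0,0.9],[0,0,0,0,0,0,0.9],[0,0,0,0,0,0,0.9],[0,0,0,0,0,0,0.9],[0,0,0,0,0,0,0.9],[0,0,0,0,0,0,0.9],[0,0,0,0,0,0,0.9],[0,0,0,0,0,0,0.9],[0,0,0,0,0,0,0.9]]]'; done; python3 - <<'E'
from h import *
s=snapshot("scene"); crop(s,"s44",0,0,512,384,1.5); crop(s,"s44b",340,150,70,70,8.5)
t=snapshot("top")
T=lambda x,y:(120+x/10-.5,170+y/10-.5)
crop(t,"t44b",120,170,60,60,10)
E
```

```text
clock: 58.48
tool_pos: [0.3656, 0.1323, 0.2759]
orientation: [-89.8, 0.1, -5.7]
force: [-1.1, -0.5, -0.4]
opening: 0.0791
clock: 59.48
tool_pos: [0.3657, 0.1323, 0.2759]
orientation: [-89.8, 0.1, -5.7]
force: [0.4, -0.3, 0.4]
opening: 0.0786
```

View pics/s44.png

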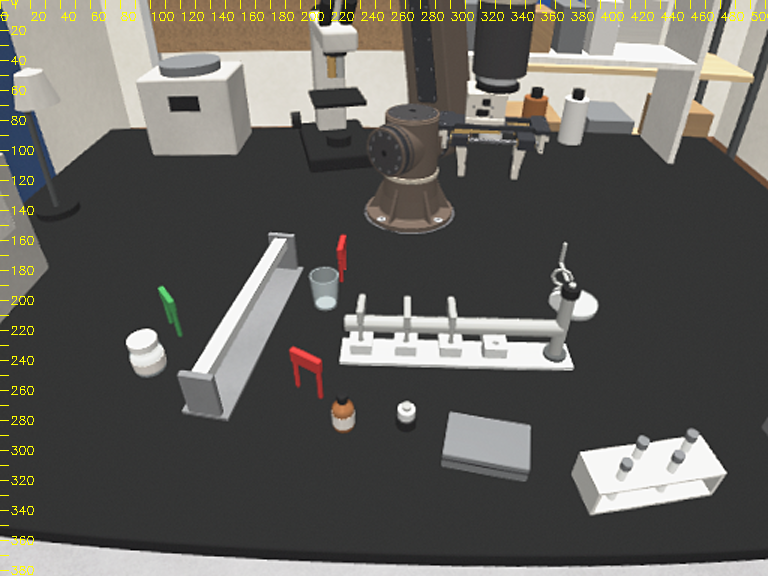

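View pics/t44b.png

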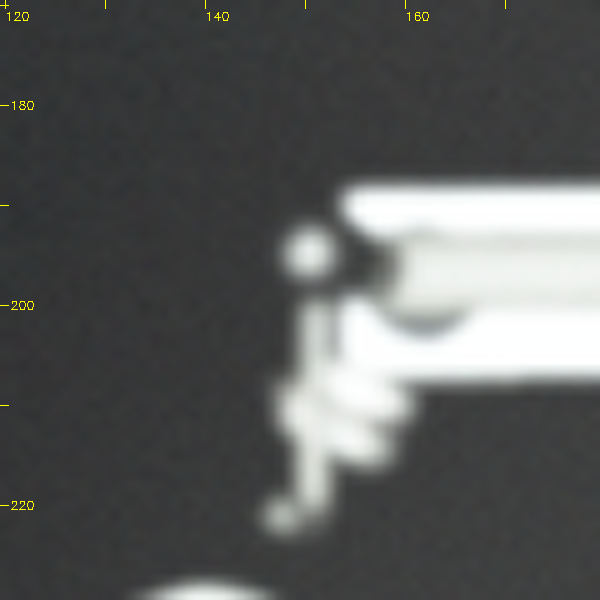

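```bash
python3 -c "
from plant import ctrl
print(ctrl.close_job())"
```

```text
the job is handed in; nothing more can be done
None
```

The job is done and handed in at about 60 s of the 210 s allowed. Only three U-bolts were present. They are on the three saddles farthest from the hook, and the saddle nearest the hook is empty.

- **U-bolts:** I pressed down on each crown after release and met it at z ≈ 0.118 m, which is fully home. On the first two, insertion met resistance about 4 mm above the height I expected. The press afterwards still showed both home, so I put the difference down to how high they were gripped.
- **Swivel hook:** My first sweep missed the prong. The second turned it to about 1° from square to the rail.
- **Loupe:** I tried to tilt the loupe while its ring was already over the prong. A wrist joint reached its limit, which put up to about 20 N on the wrist, tipped the loupe in the fingers and turned the hook by about 3°. I levelled the hand and pulled the hook back with the ring before lowering and releasing.
- **Final check:** My last direct reading of the arm, just before release, was within about 1° of square to the rail. After release the loupe hung with its wire over the arm and was still in the same place two seconds later. The arm still looked square in the last picture, though the automatic reading after release was disturbed by the loupe. The loose items and the red and green look-alikes appeared unmoved.

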